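Load a brass washer into a sprung nest on the tip of a flat tool

ROBOT

A 6-joint arm with a two-finger parallel gripper is mounted at the origin on the work surface. World frame = base frame: x ahead of the robot, y to its left, z up, the work surface at z = 0. Lengths are in m, angles in rad, forces in N, time in s.
With the tool pointing down it reaches from about 0.35 to 0.975 m from the base axis. Payload 4.9 kg.
Tool frame: the origin (TCP) lies midway between the tips of the shut fingers; the grasp point (between the pads) lies ctrl.grip_point_offset behind it (ctrl.grip_point_offset is the distance from the TCP to the grasp point, in m); x points along the fingers, y is the direction in which the jaws open and shut, and the axes are right-handed (so a half turn about x gives the same grasp; the last joint's range is limited). The gripper opens to 85 mm and grips with 20 to 120 N. Pads are 22 mm wide; open, the fingers measure 114 mm over their backs; the gripper's body (76 mm by 85 mm) begins 54 mm behind the grasp point. The pads swing forward as they close: fully open they stand 13 mm farther back than shut.
Start: joints at [-1.443, 0.053, 1.613, -0, 1.476, -0.119], TCP at [0.153, -0.606, 0.231] pointing down, gripper open.
Joint ranges: [-3.01, 3.01], [-1.01, 2.22], [0.06, 2.58], [-1.02, 4.17], [0.09, 2.62], [-3.14, 3.14]. Speed limits (rad/s): [2.57, 2.57, 3.14, 3.14, 3.14, 3.14].

INTERFACE

Orientations are given as a rotation vector (axis times angle).
In Python, from station import ctrl gives the robot as it stands. The module is installed in compiled form; this text tells all that it offers.
- The arm moves only by the tool drive_tool, never from a script. Its argument "commands" is text: rows parted by semicolons, each of 5 numbers parted by spaces: the closure, from -1 (fully open) to 1 (shut), so that 0 is half open, then the shift along the tool's x, y, z in units of 40 mm (1.0 is 40 mm), then the turn about the tool's x in units of 5 degrees (1.0 is 5 degrees). A call has 1 to 8 rows; each row is the pose to reach, as a shift and turn from the pose commanded when the call began, along the tool's axes at that moment; what a row does not reach only later rows make up. A row lasts 1/12 s, in which the tool goes at most 41.7 mm and 7.16 degrees, less where a joint would pass 70% of its speed; a pose out of reach is approached as far as the arm can. A call with a gripper value outside its range is refused whole. The fingers move at their own pace and stop on an object; "newtons" is the grip in N (left out, the last holds). Time passes only in rows, so rows that repeat a pose let the fingers close. It gives the time, the measured TCP pose, the force and the opening at its end, in the units of the state.
- ctrl.get_obs(): the state, without advancing time (a new reading comes with each control period).
- ctrl.get_image(name): name is "side" or "top" or "wrist"; returns (picture, depth): 480x640x3 uint8, blue, green, red; 480x640 float32, m along the optical axis (not along the pixel's ray), 0 where there is no reading.
- ctrl.camera_info(name): a dict with "K" (3x3 intrinsics, pixels), "T" (4x4, takes a point from camera to world coordinates). Camera axes: x right, y down, z forward; pixel columns grow to the right and rows downward; lengths in m; the calibration is good to about 2 mm. A picture is of the moment at which its call begins: read the wrist's pose just before it. camera_info takes no time and is no camera call; for the wrist camera it gives the pose at the moment of the call.
- ctrl.finish_job(): hands the job in, once; it reports no verdict.
The state is a dict: "t": time; "q": joint angles; "dq": joint speeds; "effort": joint torques, N m; "tool_pos": TCP position; "tool_rot": TCP orientation; "contact_force": force on the tool from outside, world axes, zero at the start; "wrist_torque": the same for the moment, N m; "opening": finger opening in m.
Only numpy, scipy, OpenCV 4.12 (cv2) and the standard library are available. Lean on these libraries where they do the work, as an engineer would, in place of code of your own. Each camera call takes 0.05 s, during which the arm holds its last target.

TASK

Pick up the flat loading tool by its red handle and carry the brass washer, lying loose and level on the tool's tip and never touched by the fingers, to the blue nest: bring it in from the open end of the slot, above the yellow catches, and push it lightly, just a few newtons, against the orange sprung stop. Ease off, lower it so that it lies flat and home on the rails between the catches and the stop, and draw the tool out along the slot from under it. Then set the tool back upright on its black mat and let go, leaving the other things on the bench alone.

Things in the scene. Friction and masses are not known exactly. Their poses are not given: they have to be found in the camera images.
- tool: Flat steel loading tool, 220 g, standing on the mat. Origin: underside, below the handle's middle; x along the blade to the tip, z up. Plate 3 mm thick: 46 mm wide from x = -38 to 36 mm, then a blade 18 mm wide to x = 111 mm. Two heel blocks 5 mm high on the blade (y 5 to 9 mm either side) have front faces at x = 75.6 mm: a washer pushed back slides until it touches both, its centre then at x = 97 mm.
- tool_grip (a point): Middle of the tool's red handle, at tool x = 0, y = 0, z = 50 mm. Handle bar along tool x, 64 mm long, 18 mm wide (y), from z = 38 to 62 mm, on a web 8 mm thick and 50 mm long. Grip it across y.
- washer: Brass washer, 44 mm outside and 16 mm inside diameter, 6 mm thick, about 60 g (varies), loose and flat on the tool's tip, its centre at tool x = 97.5 to 100 mm, overhanging the tip by some 8 mm. Origin: centre of its underside, z up.
- nest: Blue nest fixed to the bench. Origin at bench height on its middle line; x points from the open front inwards (the tool enters along +x), z up. Two rails, flat tops at z = 40 mm, each 30 mm wide, from x = -42 to 64 mm, and between them a slot 26 mm wide (y = -13 to 13 mm) for the blade, open at the front and above, floor at z = 18 mm. The rails carry a carriage (see nest_pocket).
- nest_pocket (a point): Point on the nest at x = 0, z = 40 mm: the washer's seat at setting s = 0. An aluminium carriage with two yellow catches and the orange stop is locked at s = -13 to 13 mm along nest x, new each time and NOT measured: feel for the stop with the washer. At setting s the seated washer's centre is at x = s, with 1 mm play either way; less far in, it lands on the catches.
- nest_front (a point): Point on the nest at x = -42, y = 0, z = 40 mm: open front end of the slot. Catches: beside the slot (y beyond 13 mm), 5 mm thick, front face at x = s - 23.75 mm, tops at z = 44.5 mm; carry the washer's underside at least 1 mm above them. Behind the stop (z up to 64 mm) nothing needs to be reached.
- nest_back (a point): Point on the nest at x = 64, y = 0, z = 40 mm: back end. The orange stop is 30 mm wide, z = 40.5 to 62 mm, face at x = s + 23 mm. It is sprung along x: 2.5 N per mm, no preload, travel 6 mm, then hard. A washer still pressed on it hangs by friction and tips when lowered: ease back first, by the spring's travel plus 1 mm.
- mat: Black rubber mat fixed to the bench, 210 x 110 x 4 mm. Origin: centre of its underside; x along its long side, z up. The tool stands on it at mat x = -55 to -45 mm, y within 8 mm of the middle, pointing along mat +x within 0.12 rad.
- spare: Bystander: steel washer, 34 mm diameter, 4 mm thick, on the bench. Origin: centre of underside.
- nut: Bystander: dark hexagon nut, 30 mm wide, 13 mm high. Origin: centre of underside.
- socket: Bystander: steel socket, 28 mm diameter, 38 mm high. Origin: centre of underside.
- jar: Bystander: amber jar, 60 mm diameter, 85 mm high. Origin: centre of underside.
- can: Bystander: red can, 60 mm diameter, 170 mm high. Origin: centre of underside.
- driver: Bystander: yellow-handled screwdriver lying flat. Origin: its middle, underside.
Not all that is in view belongs to the job. Leave any brown or green look-alike of the tool alone.

How it is judged:
On the way, in this order (a step that is already met when the one before it is completed fails the run):
1. the washer is lifted clear of the mat on the tool (height (world z) of washer above 0.03 m and contact force between washer and tool above 0.15 N and height (world z) of tool above 0.025 m), for 0.2 s.
2. the washer, carried above the catches on the tool, is pressed against the stop with more than 1.5 N (z of washer in the frame of nest above 0.0453 m and contact force between washer and nest above 1.5 N and contact force between washer and tool above 0.15 N), for 0.1 s.
At the end, for the whole second after the job is handed in: The washer lies flat (0.05 rad) and still on the rails between catches and stop: underside 38-41.8 mm up, centre within 18 mm (x) and 6 mm (y) of the nest's origin, clear of the tool. The tool stands upright (0.05 rad) and still on the mat, origin at mat x -80 to 40 mm, y within 40 mm (z of washer in the frame of nest between 0.038 and 0.0418 m and x of washer in the frame of nest between -0.018 and 0.018 m and y of washer in the frame of nest between -0.006 and 0.006 m and angle between each of washer, tool's own z axis and vertical below 0.05 rad and linear speed of each of washer, tool below 0.02 m/s and contact force between washer and tool below 0.05 N and x of tool in the frame of mat between -0.08 and 0.04 m and y of tool in the frame of mat between -0.04 and 0.04 m and z of tool in the frame of mat below 0.007 m); the robot touches nothing.
It fails at once if the fingers touch the washer (contact force between washer and the fingers above 0.3 N).
It fails at once if the washer tilts by more than 0.2 rad (angle between washer's own z axis and vertical above 0.2 rad).
It fails at once if the washer is pushed on the nest with more than 9 N (contact force between washer and nest above 9 N).
It fails at once if the tool or the robot is driven into the nest with more than 25 N (contact force between any of tool, the fingers, the arm and nest above 25 N).
It fails at once if a bystander is moved by more than 30 mm (distance of any of spare, nut, socket, jar, can, driver from where it was at the start of the episode above 0.03 m).
It also fails if it takes over 64 s, if anything falls off the work surface, if the arm or the gripper's body presses on something with over 40 N, if the wrist force passes 120 N, or if a joint passes its speed limit or range.

## Working session

There is one attempt and no reset: what is moved stays moved. The work goes in short steps, Python scripts to look and compute and a tool call to move; the robot and the scene stay as the last step left them, time stands still between calls to the robot, and variables do not carry over. Pictures are saved under pics/ and viewed, and the job is handed in when it is done.

Besides the shell and the picture viewer there is one more tool, called after "Emit:" as name(argument=value, ...) on one line, values as JSON. drive_tool: Moves the arm, as the interface text tells. Its arguments: {"type":"object","properties":{"commands":{"type":"string"},"newtons":{"type":"number"}},"required":["commands"]}

```bash
mkdir -p pics; ls
python3 - <<'E'
from station import ctrl
import cv2,numpy as np
np.set_printoptions(precision=4,suppress=True)
print(ctrl.get_obs(), ctrl.grip_point_offset)
for n in ["side","top","wrist"]:
    im,d=ctrl.get_image(n); cv2.imwrite(f"pics/{n}0.png",im); np.savez(f"{n}0.npz",im=im,d=d,**ctrl.camera_info(n))
    i=ctrl.camera_info(n);print(n,i["K"],i["T"])
E
```

```text
pics
{'t': 0.0, 'q': array([-1.443 ,  0.0534,  1.6143,  0.    ,  1.476 , -0.119 ]), 'dq': array([ 0.0011,  0.0003, -0.0013,  0.0014,  0.0026,  0.0019]), 'effort': array([  0.0003, -39.3669, -37.0179,  -0.    ,   0.0069,  -0.    ]), 'tool_pos': array([ 0.1526, -0.6054,  0.23  ]), 'tool_rot': array([ 2.0911,  0.2616, -2.0911]), 'contact_force': array([ 0.0889, -0.0506, -0.2915]), 'wrist_torque': array([-0.0229, -0.0066,  0.0568]), 'opening': 0.08537876487492403} 0.0187
side [[436.3761   0.     317.711 ]
 [  0.     436.3761 231.0146]
 [  0.       0.       1.    ]] [[-0.9185 -0.2119  0.3338  0.1066]
 [-0.3953  0.4942 -0.7743  0.8831]
 [-0.0009 -0.8432 -0.5377  0.7071]
 [ 0.      0.      0.      1.    ]]
top [[460.9919   0.     312.5715]
 [  0.     460.9919 229.5775]
 [  0.       0.       1.    ]] [[ 0.0102 -0.9865  0.1637  0.3279]
 [-0.9999 -0.0109 -0.0033  0.017 ]
 [ 0.0051 -0.1636 -0.9865  1.1107]
 [ 0.      0.      0.      1.    ]]
wrist [[405.74     0.     329.514 ]
 [  0.     405.74   240.9486]
 [  0.       0.       1.    ]] [[ 0.2432 -0.9365 -0.2526  0.2174]
 [-0.97   -0.2355 -0.0608 -0.5897]
 [-0.0025  0.2598 -0.9657  0.3731]
 [ 0.      0.      0.      1.    ]]
```

View pics/top0.png

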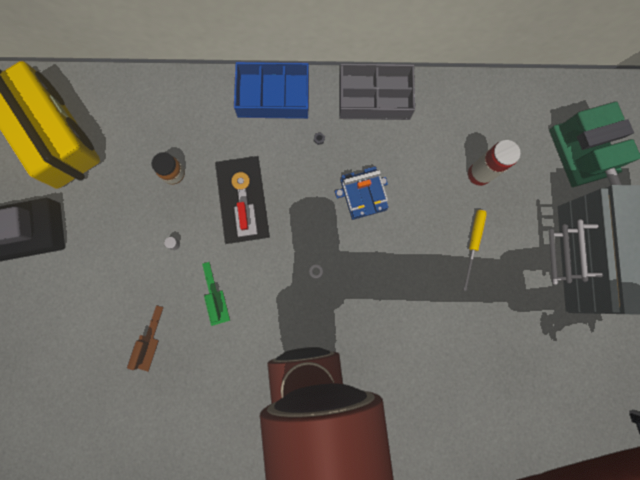

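View pics/side0.png

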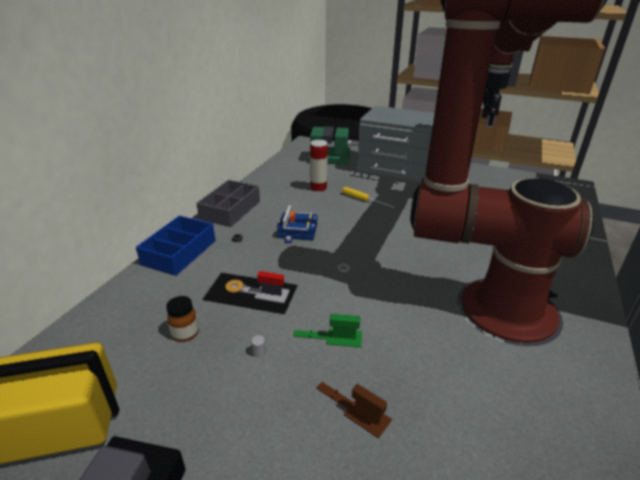

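View pics/wrist0.png

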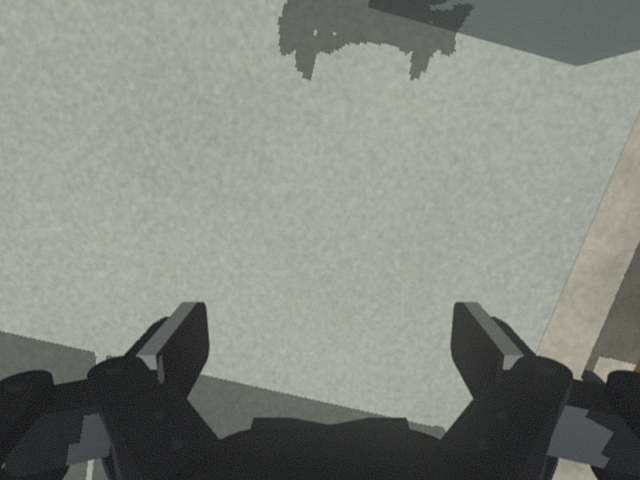

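The top view shows the tool (red handle ~(243,215)) and brass washer (241,181) on the black mat. The nest is at ~(363,192), with its orange stop at (364,183) and its open end towards the robot. I'll take a coarse measurement now and refine with the wrist camera.

```bash
cat > h.py <<'E'
import numpy as np,cv2
np.set_printoptions(precision=4,suppress=True)
def load(n):
    z=np.load(n); return z["im"],z["d"],z["K"],z["T"]
def ray(K,T,uv,z):
    uv=np.atleast_2d(np.asarray(uv,float)); d=np.c_[uv,np.ones(len(uv))]@np.linalg.inv(K).T@T[:3,:3].T
    s=(z-T[2,3])/d[:,2]; return T[:3,3]+d*s[:,None]
def depthpt(K,T,uv,d):
    uv=np.atleast_2d(np.asarray(uv)); zz=d[uv[:,1].astype(int),uv[:,0].astype(int)]
    p=np.c_[uv,np.ones(len(uv))]@np.linalg.inv(K).T*zz[:,None]; return p@T[:3,:3].T+T[:3,3]
def mask(im,lo,hi,roi=None):
    m=cv2.inRange(cv2.cvtColor(im,cv2.COLOR_BGR2HSV),np.array(lo),np.array(hi))
    if roi is not None:
        k=np.zeros_like(m); x0,y0,x1,y1=roi; k[y0:y1,x0:x1]=1; m=m*k
    return m
def cent(m):
    ys,xs=np.nonzero(m); return np.array([xs.mean(),ys.mean()]),len(xs)
E
python3 - <<'E'
from h import *
im,d,K,T=load("top0.npz")
m=mask(im,(0,120,80),(6,255,255),(215,155,270,245)); c,n=cent(m); print("red",c,n,ray(K,T,c,.066))
r=cv2.minAreaRect(cv2.findNonZero(m)); print(r, ray(K,T,cv2.boxPoints(r),.066))
m=mask(im,(10,100,80),(28,255,255),(215,155,270,245)); c,n=cent(m); print("washer",c,n,ray(K,T,c,.013),cv2.minAreaRect(cv2.findNonZero(m)))
m=mask(im,(0,0,0),(179,255,60),(210,150,275,250)); r=cv2.minAreaRect(cv2.findNonZero(m));print("mat",r,ray(K,T,cv2.boxPoints(r),.004))
m=mask(im,(100,100,40),(125,255,255),(335,160,395,225)); r=cv2.minAreaRect(cv2.findNonZero(m));print("nest",r,ray(K,T,cv2.boxPoints(r),.04))
m=mask(im,(4,150,120),(15,255,255),(335,160,395,225));c,n=cent(m); print("stop",c,n,ray(K,T,c,.062))
for nm,uv,z in [("can",(506,152),.17),("jar",(163,160),.085),("socket",(170,241),.038),("nut",(319,138),.013),("spare",(316,271),.004)]: print(nm,ray(K,T,uv,z))
E
python3 - <<'E'
import cv2
im=cv2.imread('pics/top0.png')[140:260,200:400]
cv2.imwrite('pics/crop0.png',cv2.resize(im,(800,480),interpolation=cv2.INTER_CUBIC))
E
```

```text
red [242.0047 214.8779] 213 [[0.5339 0.1767 0.066 ]]
((242.1733856201172, 215.12200927734375), (27.628765106201172, 8.352883338928223), 80.13418579101562) [[0.5636 0.1924 0.066 ]
 [0.5672 0.1734 0.066 ]
 [0.5033 0.1603 0.066 ]
 [0.4997 0.1791 0.066 ]]
washer [239.9356 180.2017] 233 [[0.631  0.1929 0.013 ]] ((240.0, 180.5), (17.0, 18.0), 90.0)
mat ((241.36683654785156, 199.37905883789062), (81.5586929321289, 43.69297790527344), 82.05652618408203) [[0.6795 0.2604 0.004 ]
 [0.6964 0.1531 0.004 ]
 [0.4927 0.1197 0.004 ]
 [0.4768 0.224  0.004 ]]
nest ((362.4193115234375, 192.77174377441406), (44.93827819824219, 52.55178451538086), 74.93151092529297) [[ 0.6317 -0.03    0.04  ]
 [ 0.6672 -0.1524  0.04  ]
 [ 0.5605 -0.1786  0.04  ]
 [ 0.5262 -0.058   0.04  ]]
stop [363.9062 183.4219] 64 [[ 0.613  -0.1058  0.062 ]]
can [[ 0.6563 -0.397   0.17  ]]
jar [[0.6572 0.3606 0.085 ]]
socket [[0.4751 0.3475 0.038 ]]
nut [[ 0.7419 -0.0004  0.013 ]]
spare [[0.411 0.004 0.004]]
```

View pics/crop0.png

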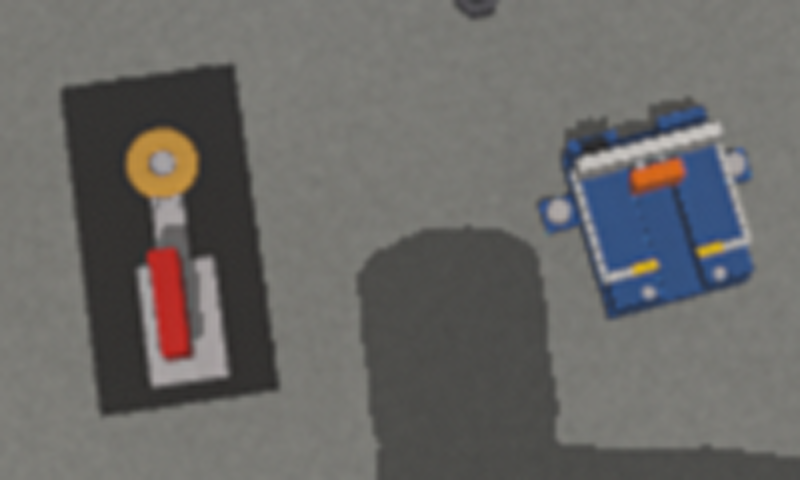

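```bash
cat >> h.py <<'E'
from scipy.spatial.transform import Rotation as R
def plan(ctrl,p,yaw=None,o=None):
    """units of tool shift to reach TCP p; turn about tool x so that tool z (or jaw) gives nest/tool yaw: jaw axis along yaw+90"""
    o=o or ctrl.get_obs(); M=R.from_rotvec(o["tool_rot"]).as_matrix()
    sh=M.T@(np.asarray(p)-o["tool_pos"])/.04
    y=M[:,1]; cur=np.arctan2(y[1],y[0])  # jaw dir
    t=None
    if yaw is not None:
        e=(yaw+np.pi/2-cur+np.pi/2)%np.pi-np.pi/2   # world z turn needed
        t=-np.degrees(e)/5 # tool x down
    print("t",o["t"],"pos",o["tool_pos"],"axes\n",M.T,"\nshift",sh,"turn",t,"jawyaw",cur-np.pi/2,"q",o["q"],"F",o["contact_force"],"op",o["opening"])
E
python3 - <<'E'
from h import *
from station import ctrl
plan(ctrl,[0.50,0.175,0.27],0.17)
E
```

```text
t 0.15 pos [ 0.1526 -0.6056  0.2303] axes
 [[-0.0002  0.0016 -1.    ]
 [ 0.2443 -0.9697 -0.0016]
 [-0.9697 -0.2443 -0.0002]] 
shift [ -0.9625 -16.8023 -13.1894] turn 0.8805324014417171 jawyaw -2.894751705711541 q [-1.443   0.0532  1.614  -0.      1.476  -0.119 ] F [0.5293 0.6257 1.4179] op 0.08520264908693614
```

Emit:
drive_tool(commands="-1 -0.3 -1 -1 0.1; -1 -0.6 -2 -2 0.2; -1 -0.8 -3 -3 0.3; -1 -1 -4 -4 0.4; -1 -1 -4.7 -5 0.5; -1 -1 -5.3 -6 0.6; -1 -1 -6 -7 0.8; -1 -1 -6.7 -8 0.8")

```text
t: 0.82
tool_pos: [0.3412, -0.3337, 0.2698]
tool_rot: [2.13, 0.187, -2.129]
contact_force: [1.0, -0.3, -0.9]
opening: 0.0854
```

Run:
```python
from h import *
from station import ctrl
plan(ctrl,[0.50,0.175,0.27],0.17)
```

```text
t 0.8167 pos [ 0.3412 -0.3337  0.2698] axes
 [[ 0.0005 -0.0006 -1.    ]
 [ 0.1748 -0.9846  0.0007]
 [-0.9846 -0.1748 -0.0004]] 
shift [ -0.0112 -11.8266  -6.1327] turn 0.06581261831476656 jawyaw -2.965849419195038 q [-0.9304 -0.3328  1.8971  0.      1.5765  0.4646] F [ 1.0006 -0.3305 -0.9034] op 0.0854420813121168
```

Emit:
drive_tool(commands="-1 0 -1 -1 0; -1 0 -2 -2 0; -1 0 -3 -3 0; -1 0 -4 -4 0; -1 0 -5 -5 0; -1 0 -6 -6 0; -1 0 -7 -6.1 0; -1 0 -8 -6.1 0")

```text
t: 1.48
tool_pos: [0.5094, -0.0493, 0.2692]
tool_rot: [2.129, 0.189, -2.129]
contact_force: [0.9, 0.7, -0.8]
opening: 0.0853
```

Emit:
drive_tool(commands="-1 0 -1 0 0; -1 0 -2 0 0; -1 0 -3 0 0; -1 0 -3.5 0 0; -1 0 -3.8 0 0; -1 0 -3.8 0 0; -1 0 -3.8 0 0")

```text
t: 2.07
tool_pos: [0.4817, 0.0981, 0.2694]
tool_rot: [2.128, 0.189, -2.128]
contact_force: [-0.1, 0.4, 0.4]
opening: 0.0853
```

Run:
```python
from h import *
from station import ctrl
plan(ctrl,[0.50,0.175,0.27],0.17)
n="wrist"; i=ctrl.camera_info(n); im,d=ctrl.get_image(n); cv2.imwrite(f"pics/{n}1.png",im); np.savez(f"{n}1.npz",im=im,d=d,**i)
```

```text
t 2.0667 pos [0.4817 0.0981 0.2694] axes
 [[-0.0002 -0.0008 -1.    ]
 [ 0.1766 -0.9843  0.0007]
 [-0.9843 -0.1766  0.0003]] 
shift [-0.0168 -1.8112 -0.7906] turn 0.08670815335748727 jawyaw -2.964025939767732 q [ 0.0498 -0.2942  1.8674 -0.0008  1.5686  1.4431] F [-0.0808  0.3537  0.4404] op 0.08530261153238874
```

View pics/wrist1.png

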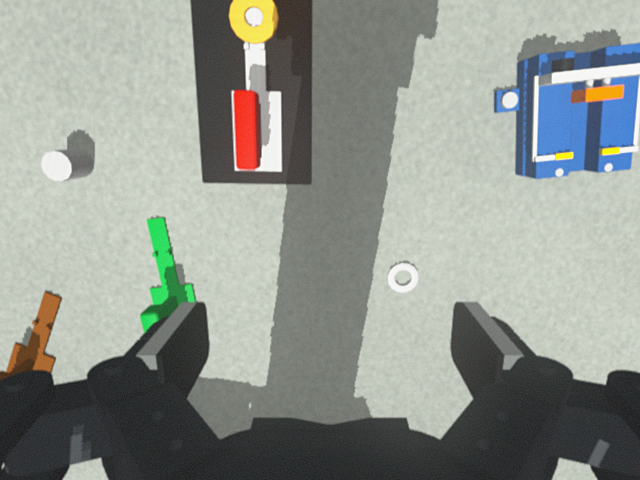

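The view shows the red handle at ~(246,130), washer (254,16) and nest (590,115) with catches at (564,156) and (610,152). I'll back off for a view with both in full.

Emit:
drive_tool(commands="-1 -0.2 0.6 0.2 0; -1 -0.5 1.5 0.4 0; -1 -0.8 2.2 0.6 0; -1 -0.8 2.6 0.6 0; -1 -0.8 2.6 0.6 0; -1 -0.8 2.6 0.6 0; -1 -0.8 2.6 0.6 0")

```text
t: 2.7
tool_pos: [0.4761, -0.0086, 0.301]
tool_rot: [2.129, 0.188, -2.131]
contact_force: [0.3, -0.0, 0.4]
opening: 0.0855
```

Run:
```python
from h import *
from station import ctrl
plan(ctrl,[0.50,0.175,0.27],0.17)
n="wrist"; i=ctrl.camera_info(n); im,d=ctrl.get_image(n); cv2.imwrite(f"pics/{n}2.png",im); np.savez(f"{n}2.npz",im=im,d=d,**i)
```

```text
t 2.7 pos [ 0.4761 -0.0086  0.301 ] axes
 [[-0.0011  0.0005 -1.    ]
 [ 0.1746 -0.9846 -0.0007]
 [-0.9846 -0.1746  0.001 ]] 
shift [ 0.7771 -4.4159 -1.3896] turn 0.06295485388531928 jawyaw -2.966098806187739 q [-0.1748 -0.3441  1.8548  0.0003  1.632   1.2205] F [ 0.3131 -0.0205  0.3916] op 0.08546175914907579
```

View pics/wrist2.png

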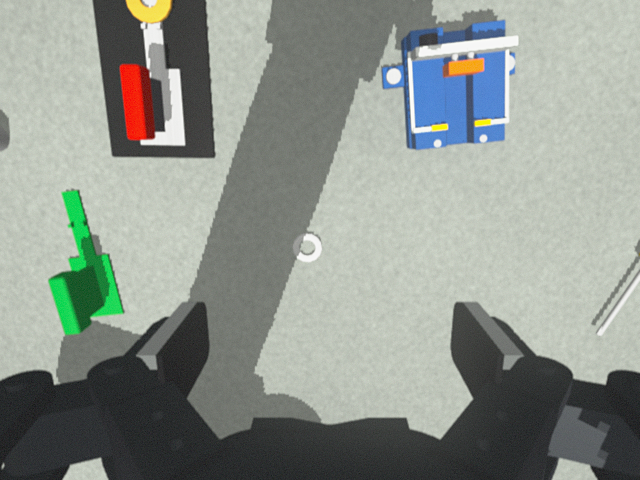

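Run:
```python
from h import *
im,d,K,T=load("wrist2.npz")
x0,y0,x1,y1=370,0,530,170
c=im[y0:y1,x0:x1]; cv2.imwrite("pics/nest2.png",cv2.resize(c,None,fx=4.5,fy=3.5,interpolation=cv2.INTER_CUBIC)[:600])
v,u=np.mgrid[y0:y1,x0:x1]; uv=np.c_[u.ravel(),v.ravel()]
P=depthpt(K,T,uv,d); 
h=np.histogram(P[:,2],bins=np.arange(-.01,.08,.002)); print(np.c_[h[1][:-1]*1000,h[0]].astype(int).tolist())
hsv=cv2.cvtColor(im,cv2.COLOR_BGR2HSV)[y0:y1,x0:x1].reshape(-1,3)
blue=(hsv[:,0]>100)&(hsv[:,0]<125)&(hsv[:,1]>100)
print("blue z",np.percentile(P[blue,2],[1,10,25,50,75,90,99]))
for nm,lo,hi in [("yel",(20,150,120),(35,255,255)),("or",(5,150,120),(18,255,255))]:
    m=np.all((hsv>=lo)&(hsv<=hi),1); n,l,s,ce=cv2.connectedComponentsWithStats(m.reshape(c.shape[:2]).astype(np.uint8))
    for k in range(1,n):
        if s[k,4]>15:
            q=P[(l.ravel()==k)]; print(nm,s[k],ce[k]+[x0,y0],np.median(q,0))
```

```text
[[-10, 0], [-8, 0], [-6, 0], [-4, 193], [-2, 7544], [0, 6331], [2, 146], [4, 52], [6, 205], [8, 184], [10, 50], [11, 181], [14, 194], [16, 1134], [18, 861], [19, 101], [22, 78], [24, 67], [26, 66], [27, 68], [30, 77], [32, 79], [33, 70], [36, 161], [38, 3656], [40, 2947], [42, 268], [44, 167], [46, 52], [48, 46], [49, 52], [52, 90], [54, 136], [56, 84], [58, 133], [60, 386], [62, 771], [64, 452], [66, 8], [68, 0], [70, 0], [72, 0], [74, 0], [76, 0]]
blue z [0.0074 0.0171 0.0187 0.0394 0.0402 0.0408 0.0419]
yel [104 119  17   7  78] [481.7179 122.1795] [ 0.575  -0.1365  0.0442]
yel [ 62 124  15   6  71] [439.1549 126.7746] [ 0.5639 -0.0984  0.0444]
or [ 74  59  39  17 193] [462.9223  68.228 ] [ 0.6144 -0.1029  0.0612]
```

View pics/nest2.png

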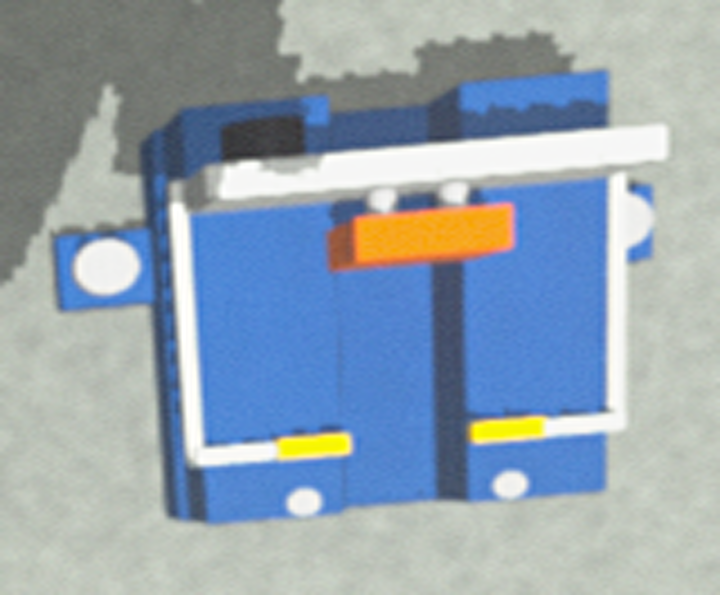

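```bash
cat > nest.py <<'E'
from h import *
import sys
def nest(f,roi,yaw0=0.25):
    im,d,K,T=load(f); x0,y0,x1,y1=roi
    v,u=np.mgrid[y0:y1,x0:x1]; P=depthpt(K,T,np.c_[u.ravel(),v.ravel()],d)
    S=P[:,2].reshape(u.shape); L=[];Rr=[]
    hsv=cv2.cvtColor(im,cv2.COLOR_BGR2HSV)[y0:y1,x0:x1]
    top=(S>.034)&(S<.05); flo=(S>.010)&(S<.027)
    for r in range(S.shape[0]):
        w=np.nonzero(flo[r])[0]
        if len(w)<8: continue
        # left edge: last top pixel before floor run ; right edge: first top pixel after
        tl=np.nonzero(top[r])[0]
        if len(tl)<15: continue
        med=np.median(w); a=tl[tl<med]; b=tl[tl>med]
        if len(a)<8 or len(b)<8: continue
        L.append((x0+a[-1]+.5,y0+r)); Rr.append((x0+b[0]-.5,y0+r))
    L=ray(K,T,L,.04)[:,:2];Rr=ray(K,T,Rr,.04)[:,:2]
    out=[]
    for Q in (L,Rr):
        vx,vy,cx,cy=cv2.fitLine(Q.astype(np.float32),cv2.DIST_HUBER,0,1e-4,1e-5).ravel(); s=np.sign(vx); out.append((np.arctan2(vy*s,vx*s),cx,cy)); 
    print("n",len(L),"yaw L,R",out[0],out[1])
    yaw=(out[0][0]+out[1][0])/2; ax=np.array([np.cos(yaw),np.sin(yaw)]); ny=np.array([-ax[1],ax[0]])
    l=np.median(L@ny); r=np.median(Rr@ny); print("slot width",l-r)
    # front edge: from blue rail top extents
    bl=(hsv[...,0]>100)&(hsv[...,0]<125)&(hsv[...,1]>100)&(S>.036)&(S<.044)
    Q=P[bl.ravel()][:,:2]; a=Q@ax; b=Q@ny
    fr=[]
    for yb in np.arange(-.040,.041,.004):
        k=abs(b-(l+r)/2-yb)<.003
        if abs(yb)>.015 and k.sum()>20: fr.append((yb,np.sort(a[k])[:3].mean(),a[k].max()))
    fr=np.array(fr); print("front",fr[:,1],"y range",b.min()-(l+r)/2,b.max()-(l+r)/2)
    sl=np.polyfit(fr[:,0],fr[:,1],1); print("front slope",sl)
    xo=np.median(fr[:,1])+.042
    o=xo*ax+(l+r)/2*ny; print("ORIGIN",o,"yaw",yaw)
    return o,yaw,ax,ny
E
python3 - <<'E'
from nest import *
nest("wrist2.npz",(370,0,530,170))
E
```

```text
n 86 yaw L,R (np.float32(0.28623715), np.float32(0.59102577), np.float32(-0.09812097)) (np.float32(0.27410528), np.float32(0.59912455), np.float32(-0.12122172))
slot width 0.024404411096278333
front [0.4968 0.4966 0.4966 0.4965 0.4985 0.4965 0.4966 0.4963 0.4988 0.4965
 0.4966 0.4967 0.4965 0.4969] y range -0.04372695410097316 0.04225307155794103
front slope [0.0003 0.4969]
ORIGIN [ 0.5922 -0.1105] yaw 0.28017122
```

```bash
cat > tool.py <<'E'
from h import *
def tool(f,roi,zt=.066):
    im,d,K,T=load(f)
    m=mask(im,(0,120,80),(6,255,255),roi)|mask(im,(174,120,80),(179,255,255),roi); ys,xs=np.nonzero(m); P=depthpt(K,T,np.c_[xs,ys],d)
    print("handle z",np.percentile(P[:,2],[5,50,95]))
    t=P[abs(P[:,2]-zt)<.005]; r=cv2.minAreaRect((t[:,:2]*1000).astype(np.float32)); print("top pts",len(t),r)
    m=mask(im,(18,100,80),(32,255,255),roi)
    if m.sum():
        ys,xs=np.nonzero(m); P=depthpt(K,T,np.c_[xs,ys],d); 
        c,_=cv2.minEnclosingCircle(np.float32(np.c_[xs,ys])); print("washer",cv2.minEnclosingCircle((P[:,:2]*1000).astype(np.float32)),np.median(P[:,2]))
E
python3 - <<'E'
from tool import *
tool("wrist1.npz",(190,0,310,190)); tool("wrist2.npz",(90,0,215,160))
E
```

```text
handle z [0.0526 0.0657 0.0672]
top pts 1675 ((536.3062744140625, 178.59280395507812), (64.04234313964844, 17.373977661132812), 9.270331382751465)
washer ((593.9779052734375, 163.5806427001953), 71.15457153320312) 0.012941908666734891
handle z [0.0463 0.0654 0.0673]
top pts 1604 ((536.1900024414062, 178.82388305664062), (63.41849136352539, 18.60780906677246), 8.814845085144043)
washer ((584.8504638671875, 111.51451110839844), 116.88915252685547) 0.012957687135935758
```

Run:
```python
from h import *
from station import ctrl
plan(ctrl,[0.536,0.1787,0.18],0.158)
```

```text
t 2.75 pos [ 0.4761 -0.0081  0.301 ] axes
 [[-0.0011  0.0005 -1.    ]
 [ 0.1757 -0.9844 -0.0007]
 [-0.9844 -0.1757  0.001 ]] 
shift [ 3.0248 -4.3331 -2.2969] turn 0.21311260214334213 jawyaw -2.9649950706653234 q [-0.1737 -0.3441  1.8549  0.0003  1.632   1.2205] F [-0.1066  0.1526 -0.3146] op 0.0855159814260034
```

Emit:
drive_tool(commands="-1 0.2 -0.8 -0.4 0.2; -1 0.7 -1.7 -0.9 0.2; -1 1.2 -2.5 -1.3 0.2; -1 1.8 -3.4 -1.8 0.2; -1 2.4 -4.1 -2.2 0.2; -1 3 -4.33 -2.3 0.2; -1 3 -4.33 -2.3 0.2; -1 3 -4.33 -2.3 0.2")

```text
t: 3.42
tool_pos: [0.5345, 0.1797, 0.1787]
tool_rot: [2.13, 0.173, -2.142]
contact_force: [-0.1, 0.5, 0.1]
opening: 0.0855
```

Run:
```python
from tool import *
from station import ctrl
n="wrist"; i=ctrl.camera_info(n); im,d=ctrl.get_image(n); cv2.imwrite(f"pics/{n}3.png",im); np.savez(f"{n}3.npz",im=im,d=d,**i)
plan(ctrl,[0.5362,0.1787,0.034],0.158)
tool("wrist3.npz",(100,0,520,400))
```

```text
t 3.4667 pos [0.5358 0.1791 0.1811] axes
 [[-0.0016 -0.0007 -1.    ]
 [ 0.1606 -0.987   0.0004]
 [-0.987  -0.1606  0.0017]] 
shift [ 3.6763  0.0103 -0.015 ] turn 0.037773389515245365 jawyaw -2.980296303506397 q [ 0.1911 -0.0526  1.8033 -0.0004  1.3926  1.6006] F [-0.7372  0.3379  0.5869] op 0.08508153266142829
handle z [0.064  0.0658 0.067 ]
top pts 2403 ((536.6383056640625, 179.01890563964844), (63.006465911865234, 17.434804916381836), 8.881648063659668)
washer ((644.2020263671875, 254.77333068847656), 84.19926452636719) 0.012890208397237923
```

View pics/wrist3.png

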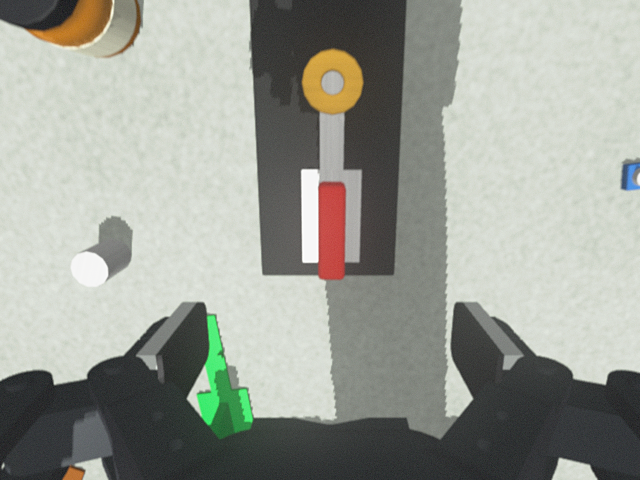

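The wrist view shows the handle (332,231) centred between the fingers and in line with the washer (333,81), and the sizes agree (63×17.4 mm). Descending.

Emit:
drive_tool(commands="-1 0.6 0 0 0; -1 1.4 0 0 0; -1 2.2 0 0 0; -1 2.9 0 0 0; -1 3.4 0 0 0; -1 3.65 0 0 0; -1 3.65 0 0 0; -1 3.65 0 0 0", newtons=60)

```text
t: 4.13
tool_pos: [0.5377, 0.1782, 0.0374]
tool_rot: [2.141, 0.17, -2.136]
contact_force: [0.1, 0.7, -0.3]
opening: 0.0853
```

Emit:
drive_tool(commands="-0.3 0 0 0 0; 0 0 0 0 0; 0.3 0 0 0 0; 0.5 0 0 0 0; 0.7 0 0 0 0; 0.8 0 0 0 0; 1 0 0 0 0; 1 0 0 0 0", newtons=60)

```text
t: 4.8
tool_pos: [0.5367, 0.1787, 0.0361]
tool_rot: [2.139, 0.171, -2.138]
contact_force: [-1.9, -0.1, 3.4]
opening: 0.0172
```

Emit:
drive_tool(commands="1 0 0 0 0; 1 0 0 0 0; 1 0 0 0 0; 1 0 0 0 0", newtons=60)

```text
t: 5.13
tool_pos: [0.5367, 0.1787, 0.0361]
tool_rot: [2.139, 0.171, -2.138]
contact_force: [-2.0, 0.4, 4.7]
opening: 0.0172
```

Run:
```python
from tool import *
from station import ctrl
n="wrist"; i=ctrl.camera_info(n); im,d=ctrl.get_image(n); cv2.imwrite(f"pics/{n}4.png",im); np.savez(f"{n}4.npz",im=im,d=d,**i)
plan(ctrl,[0.5362,0.1787,0.034],0.158); print(ctrl.get_obs()["wrist_torque"])
```

```text
t 5.1833 pos [0.5367 0.1787 0.0361] axes
 [[ 0.0004  0.0002 -1.    ]
 [ 0.1589 -0.9873 -0.0001]
 [-0.9873 -0.1589 -0.0005]] 
shift [ 0.0526 -0.0028  0.0117] turn 0.018372462854595546 jawyaw -2.981989353747228 q [0.1897 0.1158 1.8941 0.0001 1.1312 1.6009] F [-1.598   0.576   4.4326] op 0.016862649358849454
[-0.0095  0.1925  0.0003]
```

View pics/wrist4.png

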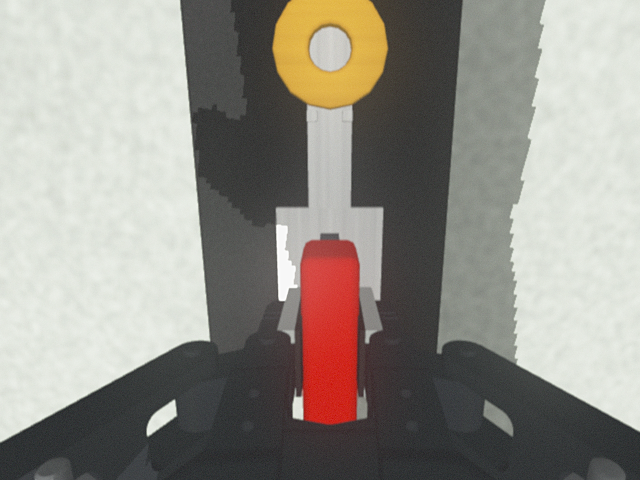

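Gripped: handle between the pads, opening 17 mm, and the washer at (330,48) just ahead of the heels. Lifting gently.

Emit:
drive_tool(commands="1 -0.05 0 0 0; 1 -0.15 0 0 0; 1 -0.3 0 0 0; 1 -0.5 0 0 0; 1 -0.75 0 0 0; 1 -1 0 0 0; 1 -1.2 0 0 0; 1 -1.3 0 0 0")

```text
t: 5.85
tool_pos: [0.5376, 0.1787, 0.09]
tool_rot: [2.142, 0.171, -2.135]
contact_force: [0.6, -0.0, -2.4]
opening: 0.0171
```

Run:
```python
from tool import *
from station import ctrl
n="wrist"; i=ctrl.camera_info(n); im,d=ctrl.get_image(n); cv2.imwrite(f"pics/{n}5.png",im); np.savez(f"{n}5.npz",im=im,d=d,**i)
im2,d2=ctrl.get_image("side"); cv2.imwrite("pics/side5.png",cv2.resize(im2[180:360,160:400],(800,600)))
plan(ctrl,[0.5362,0.1787,0.034],0.158); print(ctrl.get_obs()["wrist_torque"])
```

```text
t 5.95 pos [0.5374 0.1787 0.0893] axes
 [[ 0.0028  0.0006 -1.    ]
 [ 0.1588 -0.9873 -0.0001]
 [-0.9873 -0.1588 -0.0029]] 
shift [ 1.3821 -0.0051  0.0338] turn 0.017148560926194937 jawyaw -2.9820961593390884 q [0.1896 0.0433 1.8705 0.     1.225  1.6009] F [ 0.7639 -0.0628 -2.1986] op 0.016810349593519087
[-0.0364  0.0829  0.0554]
```

View pics/wrist5.png

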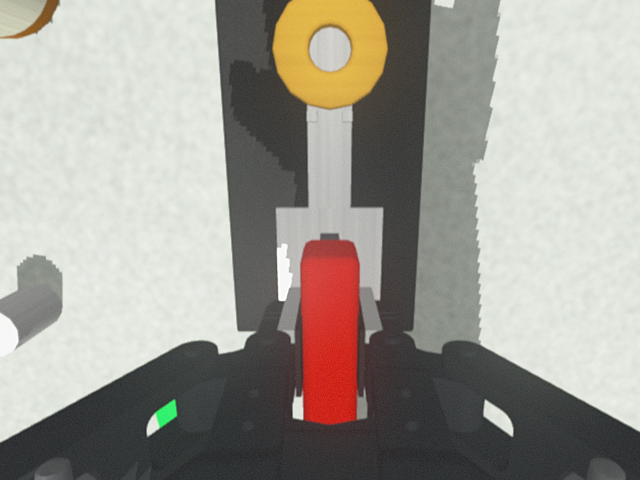

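View pics/side5.png

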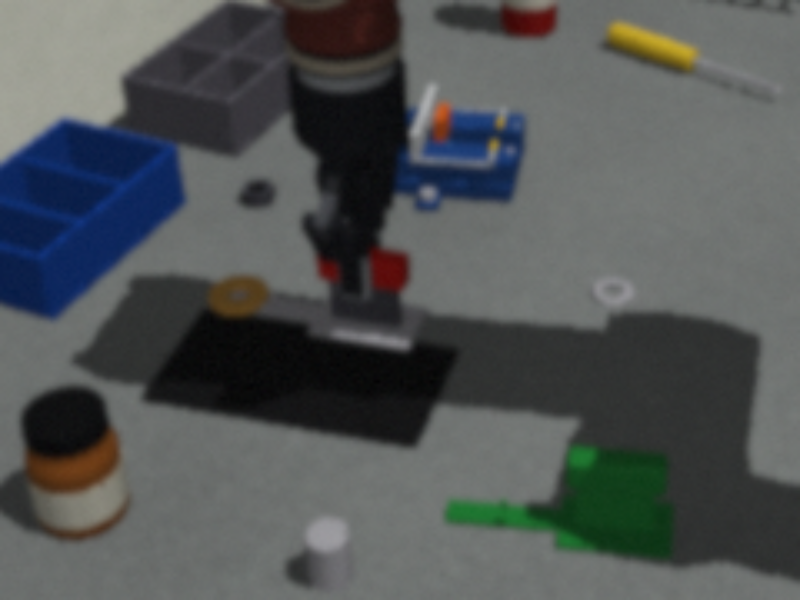

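Run:
```python
from h import *
im,d,K,T=load("wrist5.npz")
m=mask(im,(18,100,80),(32,255,255),(260,0,400,120))
cs,_=cv2.findContours(m,cv2.RETR_CCOMP,cv2.CHAIN_APPROX_NONE); cs=sorted(cs,key=cv2.contourArea)
c=cs[-1].reshape(-1,2); c=c[c[:,1]>2]
ys,xs=np.nonzero(m); P=depthpt(K,T,np.c_[xs,ys],d); z=np.median(P[:,2]); print("washer top z",z)
A=np.c_[P,np.ones(len(P))]; pl=np.linalg.lstsq(np.c_[P[:,:2],np.ones(len(P))],P[:,2],rcond=None)[0]; print("plane slope",pl[:2])
Q=ray(K,T,c,z)[:,:2]
B=np.c_[2*Q,np.ones(len(Q))]; s=np.linalg.lstsq(B,(Q**2).sum(1),rcond=None)[0]; print("centre",s[:2],"r",np.sqrt(s[2]+s[:2]@s[:2]))
o=np.array([.5374,.1787]); yaw=-2.982+np.pi; ax=np.array([np.cos(yaw),np.sin(yaw)]); w=s[:2]-o; print("rel TCP fwd",w@ax,"left",-ax[1]*w[0]+ax[0]*w[1])
# tool plate outline (blade) near washer: left/right edges pix
np.set_printoptions(linewidth=150)
for v in (150,180):
  print(v,im[v,295:365].mean(1).astype(int))
```

```text
washer top z 0.06696987359963782
plane slope [-0.23   -0.0258]
centre [0.6335 0.1941] r 0.021493584565174334
rel TCP fwd 0.09729715162760286 left -7.648968300792355e-05
150 [ 66  62  64  61  67  68  65  67  63  66  63  68 119 185 199 195 195 194 195 196 192 187 189 189 187 193 196 194 193 196 194 195 189 194 194 198 194
 194 197 193 192 197 194 191 193 193 193 190 189 185 186 183 190 188 192 181 119  70  65  62  67  64  66  67  67  68  61  63  64  63]
180 [ 64  60  63  67  64  66  64  65  68  68  63  66  91 157 187 193 191 191 194 190 189 188 187 189 189 190 189 191 193 192 190 190 188 185 187 189 193
 189 189 190 190 191 189 189 187 191 185 184 181 185 184 184 186 184 184 179 105  63  65  70  69  66  70  63  68  63  65  63  64  66]
```

Run:
```python
from h import *
for f in ("wrist4.npz","wrist5.npz"):
    im,d,K,T=load(f)
    m=mask(im,(18,100,80),(32,255,255),(260,0,400,120)); m=cv2.erode(m,np.ones((9,9)))
    ys,xs=np.nonzero(m); P=depthpt(K,T,np.c_[xs,ys],d); C=P-P.mean(0)
    print(f,len(xs),np.linalg.lstsq(np.c_[C[:,:2]],C[:,2],rcond=None)[0],np.median(P[:,2]))
```

```text
wrist4.npz 6771 [-0.1899 -0.0267] 0.013103084581451624
wrist5.npz 6785 [-0.1848 -0.0258] 0.06706373317211256
```

Emit:
drive_tool(commands="1 -0.02 0.01 0 0; 1 -0.1 0.04 0.02 0; 1 -0.27 0.13 0.06 0; 1 -0.5 0.28 0.14 0; 1 -0.73 0.5 0.25 0; 1 -0.9 0.81 0.4 0; 1 -0.98 1.2 0.6 0; 1 -1 1.65 0.82 0")

```text
t: 6.62
tool_pos: [0.5151, 0.1072, 0.1299]
tool_rot: [2.141, 0.171, -2.134]
contact_force: [0.2, -0.3, -3.5]
opening: 0.0171
```

Emit:
drive_tool(commands="1 0 0.51 0.26 0; 1 0 1.08 0.54 0; 1 0 1.67 0.84 0; 1 0 2.28 1.14 0; 1 0 2.89 1.45 0; 1 0 3.48 1.74 0; 1 0 4.05 2.03 0; 1 0 4.56 2.28 0")

```text
t: 7.28
tool_pos: [0.4526, -0.0885, 0.1287]
tool_rot: [2.14, 0.169, -2.137]
contact_force: [0.4, 0.4, -2.6]
opening: 0.0169
```

Emit:
drive_tool(commands="1 0 0.45 0.23 0; 1 0 0.84 0.42 0; 1 0 1.15 0.58 0; 1 0 1.37 0.69 0; 1 0 1.52 0.76 0; 1 0 1.6 0.8 0; 1 0 1.64 0.82 0; 1 0 1.65 0.83 0")

```text
t: 7.95
tool_pos: [0.4312, -0.1568, 0.1277]
tool_rot: [2.138, 0.171, -2.138]
contact_force: [-0.1, -0.2, -2.8]
opening: 0.0171
```

Emit:
drive_tool(commands="1 0 0 0 -0.03; 1 0 0 0 -0.14; 1 0 0 0 -0.35; 1 0 0 0 -0.7; 1 0 0 0 -1.0; 1 0 0 0 -1.22; 1 0 0 0 -1.35; 1 0 0 0 -1.38")

```text
t: 8.62
tool_pos: [0.4312, -0.1567, 0.1276]
tool_rot: [2.071, 0.293, -2.071]
contact_force: [-0.3, -0.2, -3.1]
opening: 0.0174
```

Run:
```python
from tool import *
from station import ctrl
n="wrist"; i=ctrl.camera_info(n); im,d=ctrl.get_image(n); cv2.imwrite(f"pics/{n}6.png",im); np.savez(f"{n}6.npz",im=im,d=d,**i)
plan(ctrl,[0.4317,-0.1567,0.085],0.28); print(ctrl.get_obs()["wrist_torque"])
```

```text
t 8.6667 pos [ 0.4312 -0.1568  0.1276] axes
 [[-0.     -0.     -1.    ]
 [ 0.2768 -0.9609 -0.    ]
 [-0.9609 -0.2768  0.    ]] 
shift [ 1.0646  0.0021 -0.0131] turn 0.00529238801252569 jawyaw -2.861130805609235 q [-0.5112 -0.2742  2.0911 -0.      1.3247  0.7792] F [-0.0683 -0.6899 -1.4225] op 0.01744561699976031
[-0.0044  0.1152 -0.0255]
```

View pics/wrist6.png

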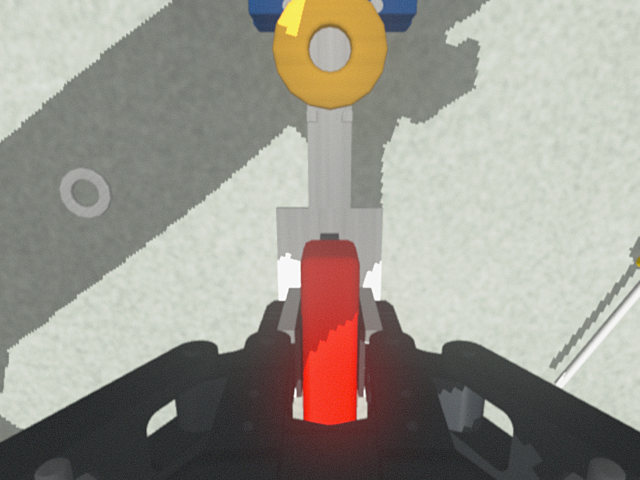

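Run:
```python
from h import *
im,d,K,T=load("wrist4.npz")
for nm,(x0,y0,x1,y1) in dict(bench=(20,100,160,300),blade=(315,130,345,195),plate=(285,215,300,235),washL=(280,20,300,80),washcol=(322,75,338,98),mat=(200,20,230,180)).items():
    v,u=np.mgrid[y0:y1,x0:x1]; P=depthpt(K,T,np.c_[u.ravel(),v.ravel()],d); C=P-P.mean(0)
    print(nm,P.mean(0),np.linalg.lstsq(C[:,:2],C[:,2],rcond=None)[0],C[:,2].std())
```

```text
bench [0.5562 0.2895 0.0009] [ 0.0299 -0.2028] 0.011495275235480086
blade [0.5904 0.1874 0.0078] [0.1466 0.0203] 0.01099628589231086
plate [0.5617 0.1992 0.0077] [ 1.8488 -0.9883] 0.009914105176824934
washL [0.6294 0.2088 0.0135] [-0.1162 -1.2461] 0.008324457104742215
washcol [0.6191 0.1919 0.0144] [-2.8061 -0.5228] 0.014923538363459946
mat [0.6071 0.2374 0.0046] [ 0.0867 -1.1543] 0.008750920230771031
```

Run:
```python
from h import *
im,d,K,T=load("wrist6.npz")
cv2.imwrite("pics/c6.png",cv2.resize(im[0:60,230:430],(800,240),interpolation=cv2.INTER_CUBIC))
m=mask(im,(100,100,40),(125,255,255),(230,0,430,60))
o=np.array([.5922,-.1105]);yaw=.28;ax=np.array([np.cos(yaw),np.sin(yaw)]);ny=np.array([-ax[1],ax[0]])
for v in (2,6,10,14,20,26,30):
    x=np.nonzero(m[v])[0]
    if len(x):
        q=ray(K,T,[(x[0]-.5,v),(x[-1]+.5,v)],.04)[:,:2]-o; print(v,x[0],x[-1],q@ax,q@ny)
for f in ["wrist6.npz"]:
    w=ray(K,T,(330,48),.0985+.006)[0,:2]-o; print("washer hole",w@ax,w@ny)
```

```text
2 249 416 [-0.0373 -0.0373] [ 0.0412 -0.044 ]
6 249 415 [-0.0391 -0.0391] [ 0.0413 -0.0436]
10 249 415 [-0.0409 -0.041 ] [ 0.0414 -0.0437]
14 250 414 [-0.0428 -0.0428] [ 0.041  -0.0433]
20 254 410 [-0.0455 -0.0456] [ 0.0391 -0.0414]
26 256 407 [-0.0483 -0.0483] [ 0.0382 -0.04  ]
30 260 404 [-0.0502 -0.0502] [ 0.0362 -0.0386]
washer hole -0.07051510380598672 -0.0001463500388318569
```

View pics/c6.png

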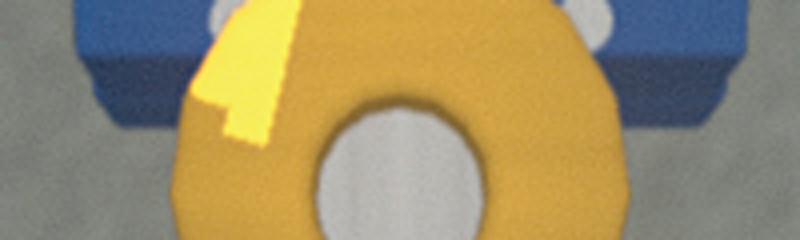

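Washer at (330,48) hasn't shifted. The nest's front corners at ~(249,13) and (415,13) put its middle line about 1 mm to the right of my first estimate. I'll correct for that, then lower to 49 mm underside height.

Emit:
drive_tool(commands="1 0.03 0 0 0; 1 0.13 0.01 0 0; 1 0.34 0.02 0 0; 1 0.62 0.03 0 0; 1 0.9 0.03 0 0; 1 1.11 0.03 0 0; 1 1.22 0.03 0 0; 1 1.25 0.03 0 0")

```text
t: 9.33
tool_pos: [0.4304, -0.1574, 0.0757]
tool_rot: [2.07, 0.294, -2.075]
contact_force: [-0.3, -0.5, -3.3]
opening: 0.0172
```

Emit:
drive_tool(commands="1 0 0 -0.05 0; 1 0 0 -0.15 0; 1 0 0 -0.35 0; 1 0 0 -0.6 0; 1 0 0 -0.85 0; 1 0 0 -1.05 0; 1 0 0 -1.15 0; 1 0 0 -1.2 0")

```text
t: 10.0
tool_pos: [0.4785, -0.1445, 0.0777]
tool_rot: [2.071, 0.293, -2.071]
contact_force: [-0.3, -0.1, -2.9]
opening: 0.0173
```

Run:
```python
from h import *
from station import ctrl
n="wrist"; i=ctrl.camera_info(n); im,d=ctrl.get_image(n); cv2.imwrite(f"pics/{n}7.png",im); np.savez(f"{n}7.npz",im=im,d=d,**i)
im2,d2=ctrl.get_image("side"); cv2.imwrite("pics/side7.png",cv2.resize(im2[160:340,200:440],(800,600)))
plan(ctrl,[0.4317,-0.1567,0.078],0.28)
o=ctrl.get_obs(); ax=np.array([np.cos(.28),np.sin(.28)]);ny=np.array([-ax[1],ax[0]]); w=o["tool_pos"][:2]-[.5925,-.1115]; print(w@ax,w@ny)
```

```text
t 10.1 pos [ 0.4779 -0.1446  0.0775] axes
 [[-0.0004  0.0001 -1.    ]
 [ 0.2769 -0.9609 -0.0002]
 [-0.9609 -0.2769  0.0004]] 
shift [-0.0119 -0.0281  1.193 ] turn 0.006091813067246591 jawyaw -2.8610610426125955 q [-0.4429 -0.1005  2.0329 -0.0001  1.2097  0.8474] F [-0.5139 -0.4102 -3.2702] op 0.017428489395341824
-0.11930819496625997 -0.0001018674833073257
```

View pics/wrist7.png

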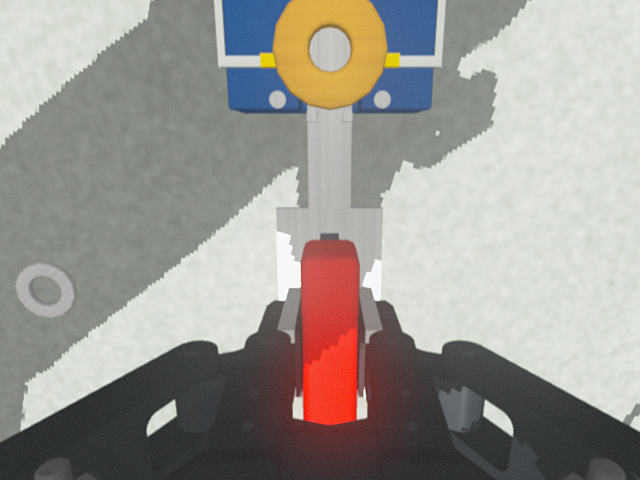

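View pics/side7.png

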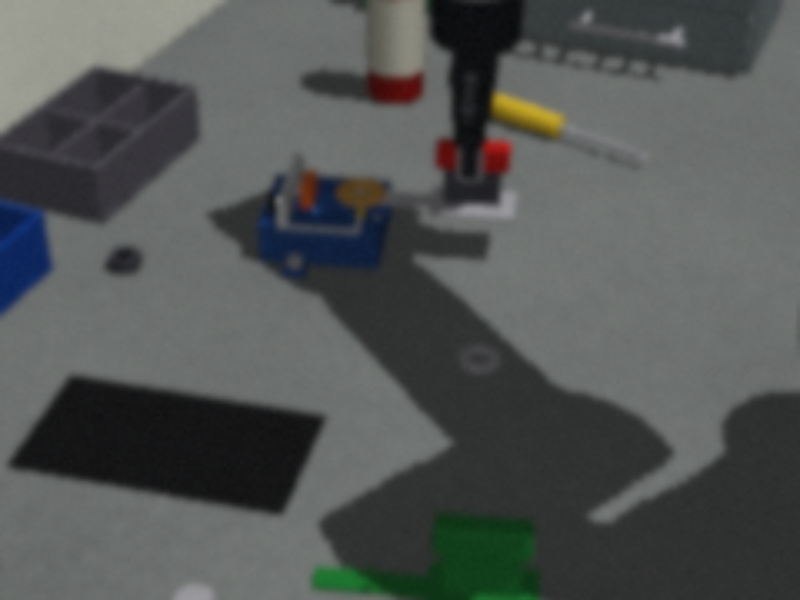

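Nest and blade are centred on each other (nest edges at columns 229/432, blade 330). Approaching the stop, then feeling in small steps.

Emit:
drive_tool(commands="1 0 0 -0.02 0; 1 0 0 -0.06 0; 1 0 0 -0.12 0; 1 0 0 -0.2 0; 1 0 0 -0.27 0; 1 0 0 -0.32 0; 1 0 0 -0.35 0; 1 0 0 -0.35 0")

```text
t: 10.77
tool_pos: [0.4913, -0.1408, 0.0776]
tool_rot: [2.071, 0.292, -2.071]
contact_force: [0.2, -0.5, -2.4]
opening: 0.0176
```

Emit:
drive_tool(commands="1 0 0 -0.01 0; 1 0 0 -0.02 0; 1 0 0 -0.03 0; 1 0 0 -0.04 0; 1 0 0 -0.05 0; 1 0 0 -0.05 0; 1 0 0 -0.05 0")

```text
t: 11.35
tool_pos: [0.493, -0.1403, 0.0776]
tool_rot: [2.071, 0.292, -2.071]
contact_force: [-0.7, 0.8, -2.9]
opening: 0.0174
```

```bash
cat > st.py <<'E'
from h import *
from station import ctrl
ax=np.array([np.cos(.28),np.sin(.28)]);ny=np.array([-ax[1],ax[0]])
o=ctrl.get_obs(); w=o["tool_pos"][:2]-[.5925,-.1115]; F=o["contact_force"]
print("t",o["t"],"nest x,y",w@ax,w@ny,"z",o["tool_pos"][2],"Fx",F[:2]@ax,"Fy",F[:2]@ny,"Fz",F[2],"op",o["opening"],"tau",o["wrist_torque"],"down",R.from_rotvec(o["tool_rot"]).as_matrix()[:,0])
E
python3 st.py
```

```text
t 11.35 nest x,y -0.10360576130191167 -0.0002251869925387668 z 0.07759225063533866 Fx -0.426661096294902 Fy 1.0040666712745554 Fz -2.93802230445719 op 0.017390755979129258 tau [-0.003   0.0758  0.03  ] down [-0. -0. -1.]
```

Emit:
drive_tool(commands="1 0 0 -0.01 0; 1 0 0 -0.02 0; 1 0 0 -0.03 0; 1 0 0 -0.04 0; 1 0 0 -0.04 0; 1 0 0 -0.04 0")

```text
t: 11.85
tool_pos: [0.4945, -0.1399, 0.0776]
tool_rot: [2.071, 0.292, -2.071]
contact_force: [0.9, -0.8, -2.6]
opening: 0.0169
```

Emit:
drive_tool(commands="1 0 0 -0.01 0; 1 0 0 -0.02 0; 1 0 0 -0.03 0; 1 0 0 -0.03 0; 1 0 0 -0.03 0")

```text
t: 12.27
tool_pos: [0.4957, -0.1396, 0.0776]
tool_rot: [2.071, 0.292, -2.071]
contact_force: [0.2, 0.2, -3.4]
opening: 0.0171
```

```bash
python3 st.py
python3 - <<'E'
from h import *
from station import ctrl
n="wrist"; i=ctrl.camera_info(n); im,d=ctrl.get_image(n); cv2.imwrite(f"pics/{n}8.png",im[:240,150:510]); np.savez(f"{n}8.npz",im=im,d=d,**i)
E
python3 st.py
```

```text
t 12.2667 nest x,y -0.10078797321917886 -0.00022963450630113192 z 0.07760330564863747 Fx 0.22828870587920722 Fy 0.13614285372176346 Fz -3.405046094965011 op 0.01707211749850774 tau [ 0.0118  0.1076 -0.0765] down [ 0. -0. -1.]
t 12.3167 nest x,y -0.1008197165367077 -0.0002055136413128184 z 0.07757805434996981 Fx 0.19687058598468 Fy -0.164569475459795 Fz -3.0618360508867815 op 0.01754455415019642 tau [-0.0289  0.1283  0.0101] down [-0.0001  0.     -1.    ]
```

View pics/wrist8.png

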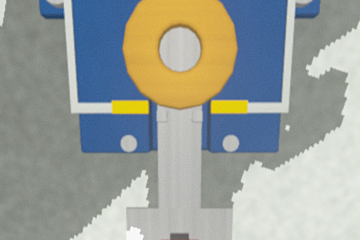

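Run:
```python
from h import *
im,d,K,T=load("wrist8.npz")
m=mask(im,(20,180,180),(32,255,255),(250,95,410,120)); n,l,s,c=cv2.connectedComponentsWithStats(m)
o=np.array([.5925,-.1115]);ax=np.array([np.cos(.28),np.sin(.28)]);ny=np.array([-ax[1],ax[0]])
for k in range(1,n):
    if s[k,4]>30:
        x0,y0,w,h,_=s[k]; q=ray(K,T,[(x0+w/2,y0-.5),(x0+w/2,y0+h-.5)],.0445)[:,:2]-o; print(s[k],q@ax,q@ny)
b=ray(K,T,[(240,153)],.04)[:,:2]-o; print("front",b@ax)
w=ray(K,T,[(330,48)],.0547)[:,:2]-o; print("washer",w@ax,w@ny)
```

```text
[262 101  37  12 419] [-0.0217 -0.0264] [0.0198 0.0199]
[361 101  36  12 430] [-0.0218 -0.0265] [-0.0206 -0.0208]
front [-0.043]
washer [-0.0038] [-0.0005]
```

Emit:
drive_tool(commands="1 0 0 -0.01 0; 1 0 0 -0.02 0; 1 0 0 -0.03 0; 1 0 0 -0.03 0; 1 0 0 -0.03 0")

```text
t: 12.73
tool_pos: [0.4968, -0.1392, 0.0776]
tool_rot: [2.071, 0.292, -2.071]
contact_force: [-0.1, -0.3, -3.0]
opening: 0.0168
```

```bash
python3 st.py
```

```text
t 12.7333 nest x,y -0.09959162068092492 -0.00019647493814201045 z 0.07758882377156336 Fx -0.14485378956021158 Fy -0.25448790668970517 Fz -2.975818045271002 op 0.016847420669654896 tau [ 0.0106  0.0549 -0.0154] down [-0.  0. -1.]
```

Emit:
drive_tool(commands="1 0 0 -0.01 0; 1 0 0 -0.02 0; 1 0 0 -0.02 0; 1 0 0 -0.02 0")

```text
t: 13.07
tool_pos: [0.4976, -0.139, 0.0776]
tool_rot: [2.071, 0.292, -2.071]
contact_force: [-0.6, 0.1, -2.8]
opening: 0.017
```

```bash
python3 st.py
```

```text
t 13.0667 nest x,y -0.09875544235995029 -0.00018776608012485908 z 0.07760484232293331 Fx -0.5510525461219328 Fy 0.27969249828390635 Fz -2.8321990651562894 op 0.017000137688800626 tau [-0.0124  0.0777 -0.0339] down [ 0.  0. -1.]
```

Emit:
drive_tool(commands="1 0 0 -0.01 0; 1 0 0 -0.02 0; 1 0 0 -0.02 0; 1 0 0 -0.02 0")

```text
t: 13.4
tool_pos: [0.4983, -0.1388, 0.0776]
tool_rot: [2.071, 0.292, -2.072]
contact_force: [-0.3, -0.0, -3.2]
opening: 0.0173
```

```bash
python3 st.py
python3 - <<'E'
from h import *
from station import ctrl
n="wrist"; i=ctrl.camera_info(n); im,d=ctrl.get_image(n); cv2.imwrite(f"pics/{n}9.png",im[:240,150:510]); np.savez(f"{n}9.npz",im=im,d=d,**i)
E
python3 st.py
```

```text
t 13.4 nest x,y -0.09803690020154605 -0.00019715620749463072 z 0.07755813716037178 Fx -0.3282142899814144 Fy 0.07210934301912085 Fz -3.189936835485919 op 0.01728842409613034 tau [-0.0754  0.0968  0.062 ] down [-0.0001 -0.     -1.    ]
t 13.45 nest x,y -0.09802678773464268 -0.00023609447651919073 z 0.07758815721270662 Fx 0.09348229537958166 Fy 0.147242856110826 Fz -2.1655527990764534 op 0.01701624015988868 tau [-0.0657  0.1266 -0.0162] down [-0.0001 -0.     -1.    ]
```

View pics/wrist9.png

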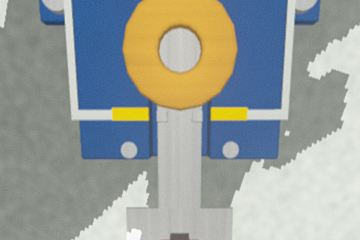

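Emit:
drive_tool(commands="1 0 0 -0.01 0; 1 0 0 -0.02 0; 1 0 0 -0.02 0; 1 0 0 -0.02 0")

```text
t: 13.78
tool_pos: [0.4991, -0.1386, 0.0776]
tool_rot: [2.071, 0.292, -2.071]
contact_force: [-0.2, 0.1, -2.6]
opening: 0.0174
```

```bash
python3 st.py
```

```text
t 13.7833 nest x,y -0.0972113430268332 -0.00020800022715659246 z 0.07758297141488832 Fx -0.1808284483326083 Fy 0.13881499374171596 Fz -2.5787372254068788 op 0.017442292008321706 tau [-0.0157  0.1248 -0.0629] down [-0. -0. -1.]
```

Emit:
drive_tool(commands="1 0 0 -0.01 0; 1 0 0 -0.02 0; 1 0 0 -0.02 0; 1 0 0 -0.02 0")

```text
t: 14.12
tool_pos: [0.4997, -0.1384, 0.0775]
tool_rot: [2.071, 0.292, -2.072]
contact_force: [-2.0, -0.8, -2.9]
opening: 0.0171
```

```bash
cat > look.py <<'E'
import sys
from h import *
from station import ctrl
k=sys.argv[1]; n="wrist"; i=ctrl.camera_info(n); im,d=ctrl.get_image(n); cv2.imwrite(f"pics/{n}{k}.png",im); np.savez(f"{n}{k}.npz",im=im,d=d,**i)
m=mask(im,(14,100,80),(28,255,255),(260,0,400,112))
r=[np.nonzero(m[:,c])[0].max() for c in range(320,341,4)]; print("washer rear row",r)
w=m[20]; x=np.nonzero(w)[0]; print("cols",x.min(),x.max())
h=im[:,330].mean(1)
sat=cv2.cvtColor(im,cv2.COLOR_BGR2HSV)[:110,326:335,1].mean(1); hole=np.nonzero(sat<90)[0]; print("hole rows",hole.min() if len(hole) else None,hole.max() if len(hole) else None)
E
for f in 7 8 9; do python3 - <<E
from h import *
im=load("wrist$f.npz")[0]
m=mask(im,(14,100,80),(28,255,255),(260,0,400,112)); print([np.nonzero(m[:,c])[0].max() for c in range(320,341,4)])
sat=cv2.cvtColor(im,cv2.COLOR_BGR2HSV)[:110,326:335,1].mean(1); hole=np.nonzero(sat<90)[0]; print(hole.min(),hole[hole<90].max())
E
done
python3 st.py; python3 look.py 10; python3 st.py
```

```text
[np.int64(106), np.int64(107), np.int64(108), np.int64(108), np.int64(107), np.int64(106)]
27 71
[np.int64(106), np.int64(107), np.int64(108), np.int64(108), np.int64(107), np.int64(106)]
27 71
[np.int64(107), np.int64(108), np.int64(109), np.int64(109), np.int64(108), np.int64(107)]
28 71
t 14.1167 nest x,y -0.0966123634692469 -0.00018485434275017872 z 0.07747623575890006 Fx -2.174750667517703 Fy -0.2042578252474139 Fz -2.878157922851069 op 0.017102009200394844 tau [-0.0961  0.3251 -0.0273] down [-0.0006 -0.0001 -1.    ]
washer rear row [np.int64(109), np.int64(110), np.int64(111), np.int64(111), np.int64(110), np.int64(109)]
cols 281 379
hole rows 30 74
t 14.1667 nest x,y -0.09661103750498333 -0.00016663353795330353 z 0.07747946662484681 Fx -1.7966688670318838 Fy -0.35682543634479863 Fz -2.9221299831275784 op 0.01693054818405024 tau [-0.044   0.3425  0.0124] down [-0.0006  0.     -1.    ]
```

Emit:
drive_tool(commands="1 0 0 -0.01 0; 1 0 0 -0.02 0; 1 0 0 -0.02 0; 1 0 0 -0.02 0; 1 0 0 -0.02 0")

```text
t: 14.58
tool_pos: [0.5004, -0.1381, 0.0774]
tool_rot: [2.071, 0.292, -2.072]
contact_force: [-3.1, 0.0, -2.0]
opening: 0.017
```

```bash
python3 st.py; python3 look.py 11; python3 st.py
```

```text
t 14.5833 nest x,y -0.09586524049916827 -0.0001366341221682888 z 0.07742227119971445 Fx -2.9650640198208045 Fy 0.8709461952025723 Fz -1.969215489351446 op 0.01695070456712333 tau [-0.2068  0.578  -0.0249] down [-0.0007  0.     -1.    ]
washer rear row [np.int64(110), np.int64(110), np.int64(111), np.int64(111), np.int64(110), np.int64(109)]
cols 281 378
hole rows 30 74
t 14.6333 nest x,y -0.09584831950752726 -0.00014499594689364536 z 0.0774247230869734 Fx -2.875241159861244 Fy -0.24540277813770564 Fz -2.414792209579099 op 0.017001692417407996 tau [-0.2036  0.6662 -0.0259] down [-0.0007  0.0001 -1.    ]
```

Steady push of about 3 N, with the washer now against the heels. Easing back 2.4 mm, then lowering.

Emit:
drive_tool(commands="1 0 0 0.01 0; 1 0 0 0.02 0; 1 0 0 0.03 0; 1 0 0 0.04 0; 1 0 0 0.05 0; 1 0 0 0.06 0; 1 0 0 0.06 0; 1 0 0 0.06 0")

```text
t: 15.3
tool_pos: [0.4988, -0.1388, 0.0779]
tool_rot: [2.072, 0.292, -2.07]
contact_force: [-0.6, -0.2, -2.6]
opening: 0.017
```

```bash
python3 st.py; python3 look.py 12; python3 st.py
```

```text
t 15.3 nest x,y -0.09763521530463769 -0.0003432477264970948 z 0.07785791915772317 Fx -0.6569325658110957 Fy -0.037555134378738315 Fz -2.6120971491826457 op 0.01703089224225547 tau [-0.0077  0.069   0.0321] down [ 0.001  -0.0001 -1.    ]
washer rear row [np.int64(109), np.int64(110), np.int64(111), np.int64(111), np.int64(110), np.int64(109)]
cols 280 379
hole rows 30 74
t 15.35 nest x,y -0.09768096921683922 -0.0003314042641894128 z 0.07784210717756418 Fx -0.1852145738688777 Fy 0.1216128134092501 Fz -3.2892701539330456 op 0.017406806421606715 tau [-0.0134  0.0685 -0.0223] down [ 0.0009 -0.0001 -1.    ]
```

Emit:
drive_tool(commands="1 0 0 0.01 0; 1 0 0 0.015 0; 1 0 0 0.015 0; 1 0 0 0.015 0; 1 0 0 0.015 0")

```text
t: 15.77
tool_pos: [0.4978, -0.1389, 0.0776]
tool_rot: [2.072, 0.292, -2.071]
contact_force: [0.4, 0.3, -2.5]
opening: 0.0173
```

```bash
python3 st.py; python3 look.py 13; python3 st.py
```

```text
t 15.7667 nest x,y -0.098599876208301 -0.0001967722659932551 z 0.07757780429984475 Fx 0.4335838426493577 Fy 0.18192826750222701 Fz -2.4789238465551273 op 0.01729178692191755 tau [ 0.0033  0.0616 -0.012 ] down [ 0.      0.0001 -1.    ]
washer rear row [np.int64(109), np.int64(110), np.int64(111), np.int64(111), np.int64(110), np.int64(109)]
cols 280 379
hole rows 30 74
t 15.8167 nest x,y -0.09859271766498362 -0.00021251824065223694 z 0.07758121806043976 Fx -0.8833367482329093 Fy -0.35568733951493714 Fz -3.1105726540802583 op 0.01707053958511929 tau [-0.0211  0.0559 -0.0042] down [ 0.0001 -0.     -1.    ]
```

View pics/wrist13.png

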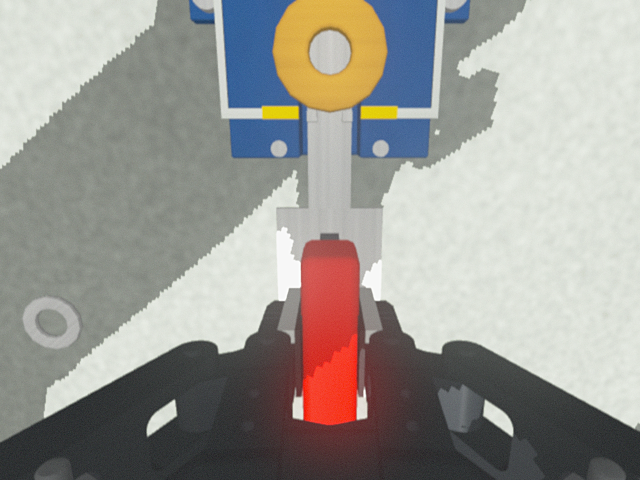

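Emit:
drive_tool(commands="1 0 0 -0.01 0; 1 0 0 -0.01 0; 1 0 0 -0.01 0; 1 0 0 -0.01 0")

```text
t: 16.15
tool_pos: [0.4982, -0.1388, 0.0776]
tool_rot: [2.071, 0.292, -2.071]
contact_force: [-0.9, 0.7, -2.2]
opening: 0.017
```

```bash
python3 st.py
```

```text
t 16.15 nest x,y -0.09821417024332348 -0.00020525593240753004 z 0.07757103637928259 Fx -0.6849594172959605 Fy 0.9728031795582065 Fz -2.1860233896107752 op 0.0169880881289648 tau [-0.0285  0.1123  0.0011] down [-0.  0. -1.]
```

Emit:
drive_tool(commands="1 0.02 0 0 0; 1 0.04 0 0 0; 1 0.065 0 0 0; 1 0.09 0 0 0; 1 0.115 0 0 0; 1 0.14 0 0 0; 1 0.15 0 0 0; 1 0.15 0 0 0")

```text
t: 16.82
tool_pos: [0.498, -0.1388, 0.0714]
tool_rot: [2.071, 0.292, -2.072]
contact_force: [-1.1, -0.2, -2.9]
opening: 0.0173
```

```bash
python3 st.py; python3 look.py 14
```

```text
t 16.8167 nest x,y -0.09832048823651834 -0.00014526706736094484 z 0.07139486763599893 Fx -1.0910458215493235 Fy 0.12041953362529112 Fz -2.871245391396722 op 0.01728289197580731 tau [-0.0137  0.0886  0.0115] down [-0.0003  0.0001 -1.    ]
washer rear row [np.int64(109), np.int64(110), np.int64(111), np.int64(111), np.int64(110), np.int64(109)]
cols 280 378
hole rows 30 74
```

Emit:
drive_tool(commands="1 0.02 0 0 0; 1 0.04 0 0 0; 1 0.06 0 0 0; 1 0.08 0 0 0; 1 0.1 0 0 0; 1 0.12 0 0 0; 1 0.14 0 0 0; 1 0.14 0 0 0")

```text
t: 17.53
tool_pos: [0.4982, -0.1388, 0.0658]
tool_rot: [2.072, 0.292, -2.072]
contact_force: [0.7, 0.0, -1.4]
opening: 0.0172
```

```bash
python3 st.py; python3 look.py 15
```

```text
t 17.5333 nest x,y -0.09820937209635029 -0.0001521395900024574 z 0.06580661351280377 Fx 0.6465164616880479 Fy -0.1748542606782089 Fz -1.4338559463574638 op 0.017171303584522186 tau [0.0039 0.0226 0.0232] down [ 0.      0.0002 -1.    ]
washer rear row [np.int64(108), np.int64(109), np.int64(110), np.int64(110), np.int64(109), np.int64(108)]
cols 278 381
hole rows 27 72
```

View pics/wrist15.png

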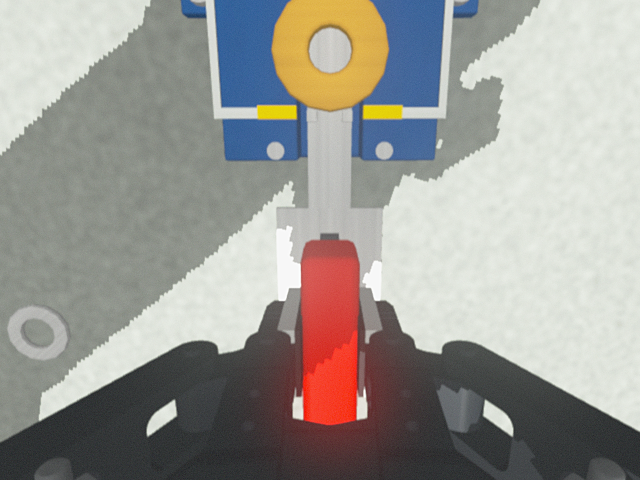

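Fz dropped by about the washer's weight and the washer grew in the image, so it now rests on the rails. Lowering clear of it, then withdrawing.

Emit:
drive_tool(commands="1 0.02 0 0 0; 1 0.05 0 0 0; 1 0.08 0 0 0; 1 0.1 0 0 0; 1 0.12 0 0 0; 1 0.12 0 0 0")

```text
t: 18.08
tool_pos: [0.4981, -0.1388, 0.0609]
tool_rot: [2.071, 0.292, -2.072]
contact_force: [0.1, 1.3, -2.0]
opening: 0.0168
```

```bash
python3 st.py; python3 look.py 16
```

```text
t 18.0833 nest x,y -0.09830614204195268 -0.00010824538835978744 z 0.060924952952855216 Fx 0.46174336105233715 Fy 1.263484099955773 Fz -2.0312757071571585 op 0.01675973521990239 tau [-0.0733  0.054   0.0321] down [-0.0003  0.0002 -1.    ]
washer rear row [np.int64(107), np.int64(108), np.int64(109), np.int64(109), np.int64(108), np.int64(107)]
cols 274 386
hole rows 24 70
```

Emit:
drive_tool(commands="1 0 0 0.03 0; 1 0 0 0.1 0; 1 0 0 0.2 0; 1 0 0 0.35 0; 1 0 0 0.55 0; 1 0 0 0.75 0; 1 0 0 0.95 0; 1 0 0 1.15 0")

```text
t: 18.8
tool_pos: [0.4529, -0.1518, 0.0611]
tool_rot: [2.071, 0.292, -2.072]
contact_force: [0.3, -0.6, -2.7]
opening: 0.0171
```

Emit:
drive_tool(commands="1 0 0 0.2 0; 1 0 0 0.4 0; 1 0 0 0.6 0; 1 0 0 0.75 0; 1 0 0 0.85 0; 1 0 0 0.9 0; 1 0 0 0.9 0")

```text
t: 19.38
tool_pos: [0.4191, -0.1617, 0.0612]
tool_rot: [2.072, 0.291, -2.071]
contact_force: [0.7, -0.3, -2.4]
opening: 0.0174
```

```bash
python3 st.py; python3 look.py 17
```

```text
t 19.3833 nest x,y -0.18051131274717883 -0.0002797081186123702 z 0.06122805145161567 Fx 0.5465712146321045 Fy -0.4879042396473362 Fz -2.4008309713421734 op 0.01739909411055803 tau [ 0.0205  0.0539 -0.0469] down [ 0.0002 -0.0001 -1.    ]Traceback (most recent call last):
  File "look.py", line 6, in <module>
    r=[np.nonzero(m[:,c])[0].max() for c in range(320,341,4)]; print("washer rear row",r)
       ~~~~~~~~~~~~~~~~~~~~~~~~~^^
    return umr_maximum(a, axis, None, out, keepdims, initial, where)
ValueError: zero-size array to reduction operation maximum which has no identity
```

View pics/wrist17.png

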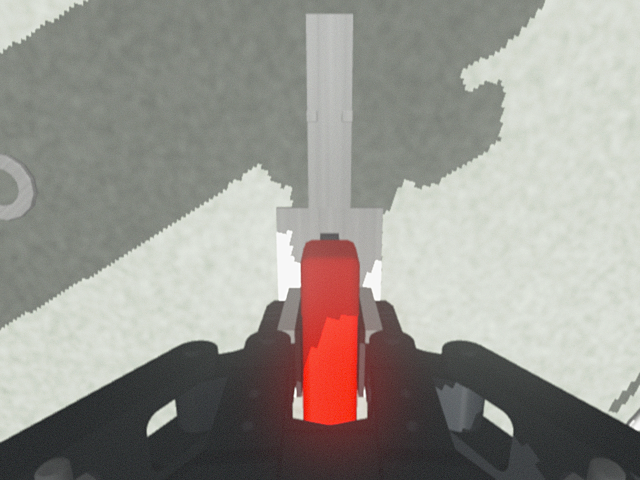

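The tool is out and the blade tip is clear. Lifting to check the nest from above.

Emit:
drive_tool(commands="1 -0.3 0 0 0; 1 -0.9 0 0 0; 1 -1.6 0 0 0; 1 -2.3 0 0 0; 1 -2.8 0 0 0; 1 -3 0 0 0; 1 -3 0 0 0; 1 -3 0 0 0")

```text
t: 20.1
tool_pos: [0.4193, -0.1613, 0.1805]
tool_rot: [2.071, 0.293, -2.072]
contact_force: [-0.3, -0.3, -2.3]
opening: 0.017
```

```bash
python3 look.py 18
python3 - <<'E'
from h import *
from station import ctrl
im2,d2=ctrl.get_image("side"); cv2.imwrite("pics/side18.png",cv2.resize(im2[180:280,250:370],(720,600),interpolation=cv2.INTER_CUBIC))
im2,d2=ctrl.get_image("top"); cv2.imwrite("pics/top18.png",cv2.resize(im2[150:230,320:420],(750,600),interpolation=cv2.INTER_CUBIC))
plan(ctrl,[.5367,.1787,.18],.158)
E
```

```text
t 20.25 pos [ 0.4183 -0.1608  0.1789] axes
 [[-0.0034  0.0021 -1.    ]
 [ 0.2764 -0.961  -0.0029]
 [-0.961  -0.2764  0.0027]] 
shift [-0.021  -7.34   -5.1897] turn 1.3986180386127331 jawyaw -2.8615402048319067 q [-0.5334 -0.3532  2.0638  0.0001  1.435   0.7573] F [-0.1032 -0.1294 -2.8347] op 0.017247112689851015Traceback (most recent call last):
  File "look.py", line 6, in <module>
    r=[np.nonzero(m[:,c])[0].max() for c in range(320,341,4)]; print("washer rear row",r)
       ~~~~~~~~~~~~~~~~~~~~~~~~~^^
    return umr_maximum(a, axis, None, out, keepdims, initial, where)
ValueError: zero-size array to reduction operation maximum which has no identity
```

View pics/wrist18.png

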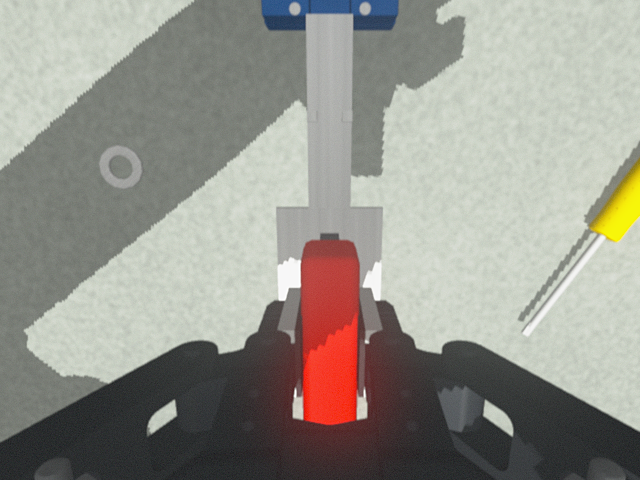

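View pics/side18.png

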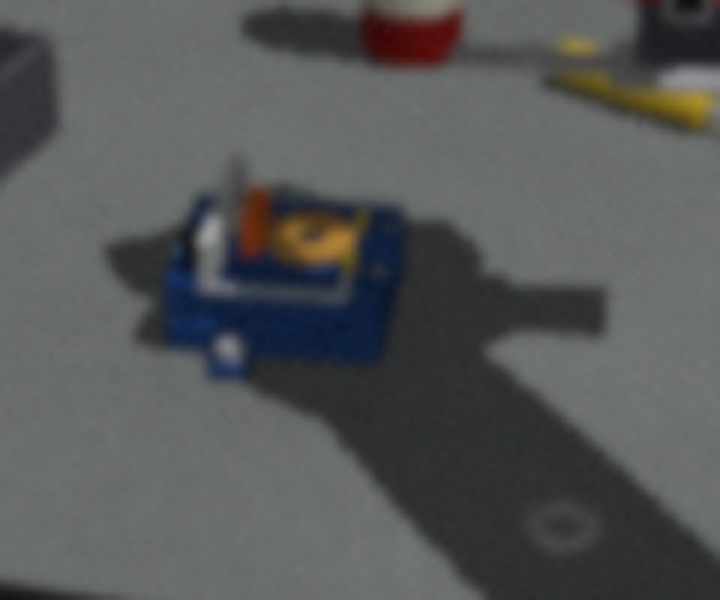

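View pics/top18.png

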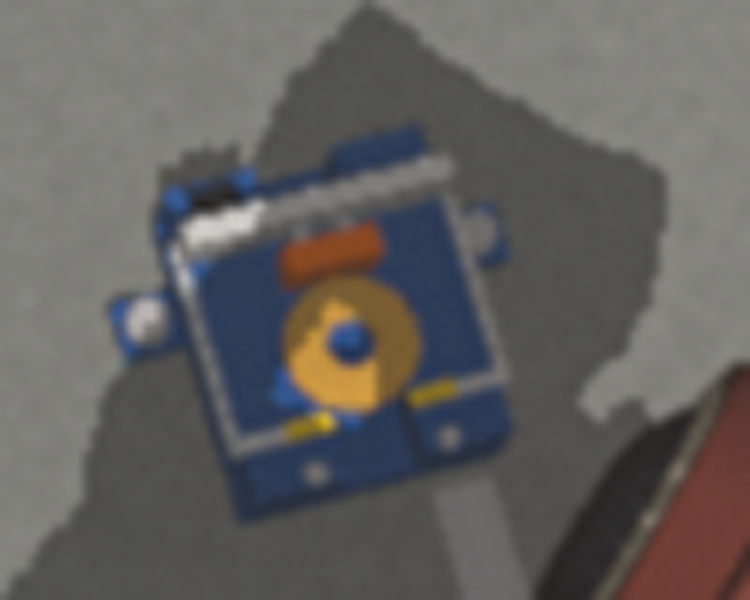

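The top view shows the washer seated, its hole at (350,340) in the crop between the yellow catches and the orange stop. Returning the tool.

Emit:
drive_tool(commands="1 0 -0.1 -0.07 0; 1 0 -0.35 -0.25 0; 1 0 -0.75 -0.53 0; 1 0 -1.25 -0.88 0; 1 0 -1.85 -1.31 0; 1 0 -2.45 -1.73 0; 1 0 -3.1 -2.19 0; 1 0 -3.75 -2.65 0")

```text
t: 20.92
tool_pos: [0.4795, 0.0137, 0.1801]
tool_rot: [2.07, 0.292, -2.073]
contact_force: [0.2, 0.0, -1.4]
opening: 0.0169
```

Emit:
drive_tool(commands="1 0 -0.65 -0.46 0; 1 0 -1.3 -0.92 0; 1 0 -1.9 -1.34 0; 1 0 -2.5 -1.77 0; 1 0 -3 -2.12 0; 1 0 -3.35 -2.37 0; 1 0 -3.55 -2.5 0; 1 0 -3.6 -2.54 0")

```text
t: 21.58
tool_pos: [0.5372, 0.1798, 0.1801]
tool_rot: [2.068, 0.294, -2.072]
contact_force: [0.0, -1.2, -1.9]
opening: 0.0175
```

Emit:
drive_tool(commands="1 0 0 0 0.2; 1 0 0 0 0.5; 1 0 0 0 0.8; 1 0 0 0 1.1; 1 0 0 0 1.3; 1 0 0 0 1.4; 1 0 0 0 1.4")

```text
t: 22.17
tool_pos: [0.5375, 0.1777, 0.1811]
tool_rot: [2.14, 0.168, -2.14]
contact_force: [-0.4, -0.2, -2.4]
opening: 0.0172
```

Run:
```python
from h import *
from station import ctrl
plan(ctrl,[.5367,.1787,.0361],.159)
```

```text
t 22.1667 pos [0.5375 0.1777 0.1811] axes
 [[-0.0002 -0.0002 -1.    ]
 [ 0.1558 -0.9878  0.0002]
 [-0.9878 -0.1558  0.0002]] 
shift [ 3.6252 -0.0289  0.015 ] turn -0.028920172508942486 jawyaw -2.9851164147424223 q [ 0.1879 -0.0508  1.8014 -0.0002  1.3912  1.6023] F [-0.3764 -0.1586 -2.4253] op 0.0171818216816342
```

Emit:
drive_tool(commands="1 0.3 -0.03 0 0; 1 0.9 -0.03 0 0; 1 1.6 -0.03 0 0; 1 2.3 -0.03 0 0; 1 2.9 -0.03 0 0; 1 3.3 -0.03 0 0; 1 3.5 -0.03 0 0; 1 3.5 -0.03 0 0")

```text
t: 22.83
tool_pos: [0.5356, 0.1792, 0.0383]
tool_rot: [2.134, 0.169, -2.144]
contact_force: [-0.3, -0.1, -1.3]
opening: 0.0176
```

Emit:
drive_tool(commands="1 0.03 0 0 0; 1 0.06 0 0 0; 1 0.08 0 0 0; 1 0.1 0 0 0; 1 0.1 0 0 0; 1 0.1 0 0 0")

```text
t: 23.33
tool_pos: [0.5378, 0.1797, 0.0377]
tool_rot: [2.14, 0.169, -2.138]
contact_force: [0.8, -0.2, -1.7]
opening: 0.0171
```

Run:
```python
from h import *
from station import ctrl
plan(ctrl,[.5367,.1787,.0361],.159)
```

```text
t 23.3333 pos [0.5378 0.1797 0.0377] axes
 [[ 0.0009  0.0002 -1.    ]
 [ 0.1571 -0.9876 -0.0001]
 [-0.9876 -0.1571 -0.0009]] 
shift [0.0404 0.0196 0.0304] turn -0.014045410427222599 jawyaw -2.983818346873538 q [0.1912 0.1162 1.8906 0.     1.1339 1.6042] F [ 0.84   -0.1628 -1.6542] op 0.017067078457983643
```

Emit:
drive_tool(commands="1 0.02 0 0 0; 1 0.03 0 0 0; 1 0.04 0 0 0; 1 0.045 0 0 0; 1 0.045 0 0 0; 1 0.045 0 0 0")

```text
t: 23.83
tool_pos: [0.5376, 0.1797, 0.0361]
tool_rot: [2.139, 0.169, -2.139]
contact_force: [-4.8, -0.6, 5.1]
opening: 0.0169
```

```bash
python3 st.py
```

```text
t 23.8333 nest x,y 0.02770411609241814 0.2949988445947814 z 0.03611285568491325 Fx -4.778730445059029 Fy 0.7907893195994663 Fz 5.142152719204825 op 0.01691478883695903 tau [-0.1952  0.5934 -0.0201] down [ 0.     -0.0001 -1.    ]
```

Standing on the mat (Fz rose by about 7 N, and z equals the height it was picked up from). Opening gently, then moving straight up.

Emit:
drive_tool(commands="0.8 0 0 0 0; 0.6 0 0 0 0; 0.4 0 0 0 0; 0.2 0 0 0 0; 0 0 0 0 0; -0.4 0 0 0 0; -0.8 0 0 0 0; -1 0 0 0 0")

```text
t: 24.5
tool_pos: [0.5375, 0.1796, 0.0353]
tool_rot: [2.139, 0.169, -2.139]
contact_force: [0.5, -0.0, 0.1]
opening: 0.0772
```

Emit:
drive_tool(commands="-1 0 0 0 0; -1 0 0 0 0; -1 -0.3 0 0 0; -1 -0.8 0 0 0; -1 -1.5 0 0 0; -1 -2.3 0 0 0; -1 -3.2 0 0 0; -1 -4 0 0 0")

```text
t: 25.17
tool_pos: [0.5375, 0.1796, 0.1985]
tool_rot: [2.141, 0.169, -2.138]
contact_force: [0.5, -0.0, 0.1]
opening: 0.0855
```

Emit:
drive_tool(commands="-1 -0.5 0.5 0.3 0; -1 -0.8 1.2 0.8 0; -1 -1 2 1.2 0; -1 -1 2.8 1.4 0; -1 -1 3.6 1.5 0; -1 -1 4 1.5 0; -1 -1 4 1.5 0; -1 -1 4 1.5 0")

```text
t: 25.83
tool_pos: [0.5034, 0.0117, 0.2363]
tool_rot: [2.141, 0.168, -2.139]
contact_force: [0.2, 0.7, 1.3]
opening: 0.0854
```

```bash
python3 st.py
python3 - <<'E'
from h import *
from station import ctrl
n="wrist";i=ctrl.camera_info(n); im,d=ctrl.get_image(n); cv2.imwrite("pics/wrist20.png",im); np.savez("wrist20.npz",im=im,d=d,**i)
im,d=ctrl.get_image("top"); cv2.imwrite("pics/top20.png",im); np.savez("top20.npz",im=im,d=d,**ctrl.camera_info("top"))
E
```

```text
t 25.8333 nest x,y -0.051607180013048655 0.1430453126551807 z 0.23625461716201376 Fx 0.4212697678479148 Fy 0.6343029801073261 Fz 1.2733381333672056 op 0.08542207400904772 tau [-0.0292 -0.0185 -0.0442] down [ 0.001   0.0004 -1.    ]
```

View pics/wrist20.png

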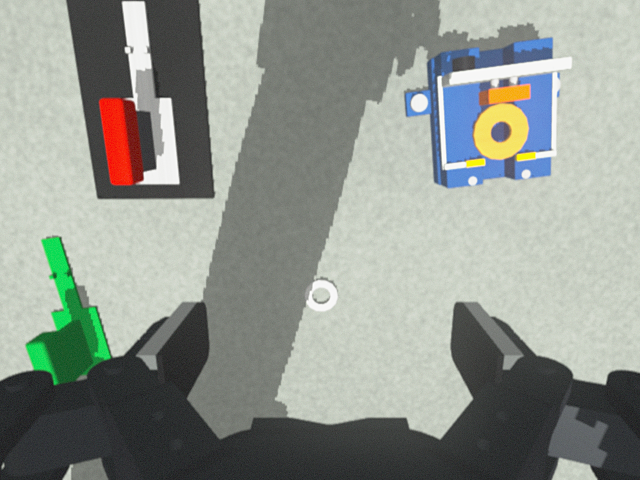

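View pics/top20.png

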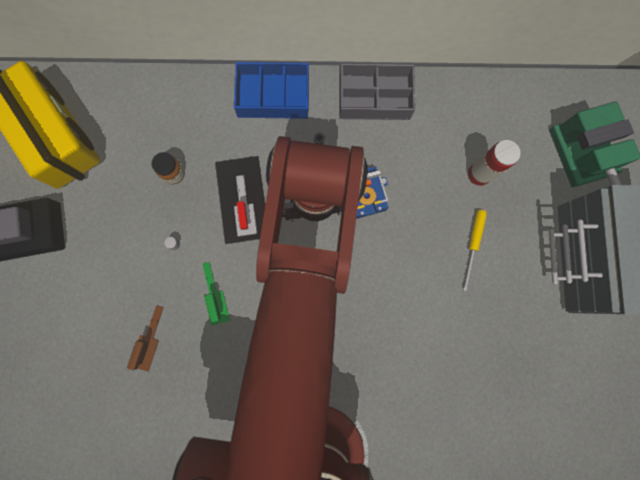

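Run:
```python
from tool import *
im,d,K,T=load("wrist20.npz")
m=mask(im,(14,100,80),(28,255,255),(460,95,540,160)); m=cv2.morphologyEx(m,cv2.MORPH_OPEN,np.ones((5,5)))
cs,_=cv2.findContours(m,cv2.RETR_EXTERNAL,cv2.CHAIN_APPROX_NONE); c=max(cs,key=cv2.contourArea).reshape(-1,2)
o=np.array([.5925,-.1115]);ax=np.array([np.cos(.28),np.sin(.28)]);ny=np.array([-ax[1],ax[0]])
Q=ray(K,T,c,.046)[:,:2]-o; s=np.linalg.lstsq(np.c_[2*Q,np.ones(len(Q))],(Q**2).sum(1),rcond=None)[0]
print("washer nest x,y",s[:2]@ax,s[:2]@ny,"r",np.sqrt(s[2]+s[:2]@s[:2]))
ys,xs=np.nonzero(cv2.erode(m,np.ones((5,5)))); P=depthpt(K,T,np.c_[xs,ys],d); q=P[:,:2]-o; a=q@ax-s[:2]@ax; b=q@ny-s[:2]@ny
for nm,k in dict(back=a>.008,front=a<-.008,left=b>.008,right=b<-.008).items(): print(nm,k.sum(),np.median(P[k,2]))
tool("wrist20.npz",(70,0,210,190))
```

```text
washer nest x,y 0.00039583874413421115 0.0006175633990412926 r 0.022156781473318926
back 444 0.04608360038428275
front 523 0.045889696279569125
left 504 0.045980416670828805
right 462 0.04587995015108981
handle z [0.0463 0.0654 0.0671]
top pts 2191 ((537.4783325195312, 179.42013549804688), (64.16969299316406, 18.447525024414062), 9.467428207397461)
```

Run:
```python
from station import ctrl
ctrl.finish_job(); print(ctrl.get_obs()["t"])
```

```text
the job is handed in; nothing more can be done
the job is handed in; nothing more can be done
```

The washer is seated in the nest, the tool stands back on its mat, and the job was handed in at about 26 s with the arm clear of everything. The hand-in gives no verdict.

- **Carry and push:** I gripped the handle and carried the washer in with its underside at about 48 mm. It met the stop and slid about 1 mm back on the tool until it touched the heels. I held a steady push of about 3 N.
- **Seating:** I eased back about 2.4 mm and lowered the washer onto the rails. The tool then went down further and out along the slot.
- **Washer check:** its top is at 45.9–46.1 mm on all four sides, so it lies flat with its underside at about 40 mm. Its centre is about 0.4 mm in x and 0.6 mm in y from the nest's origin, between catches and stop.
- **Tool check:** the handle is within about 1 mm and 0.5° of where it started. Its top reads 65.4 mm against the 66 mm expected.
- **Other objects:** none looked displaced in the last top view, though the arm hid the nut there, and I did not measure them.
- **Disagreements:** two views of the nest's middle line differed by about 1.2 mm, and I used the later view from directly above. An early tilt reading on the washer came from noisy close-range depth, so I disregarded it.

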